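Pull the jammed cover off a rivet tin at the smith's bench

ROBOT

A 6-joint arm with a two-finger parallel gripper is mounted at the origin on the work surface. World frame = base frame: x ahead of the robot, y to its left, z up, the work surface at z = 0. Lengths are in m, angles in rad, forces in N, time in s.
With the tool pointing down it reaches from about 0.4 to 0.825 m from the base axis. Payload 7 kg.
Tool frame: the origin (TCP) lies between the finger pads; the fingertips stand arm.tip_reach ahead of it and the grasp point (between the pads) lies 8 mm behind it (arm.tip_reach is the distance from the TCP to the fingertips, in m); y points along the fingers, x is the direction in which the jaws open and shut, and the axes are right-handed (so a half turn about y gives the same grasp; the last joint's range is limited). The gripper opens to 88 mm and grips with 3 to 60 N. Pads are 19 mm wide; open, the fingers measure 130 mm over their backs; the gripper's body (78 mm by 193 mm) begins 47 mm behind the grasp point.
Start: joints at [-0.815, 0.359, 0.012, 0, -1.224, -0.288], TCP at [0.304, -0.602, 0.238] pointing down, gripper open.
Joint ranges: [-3.07, 3.07], [-1.43, 2.12], [-1.02, 1.25], [-3.03, 1.67], [-3.05, -0], [-3.03, 3.03]. Speed limits (rad/s): [2.39, 2.39, 3.01, 3.14, 3.14, 3.14].

INTERFACE

Orientations are given as a 3x3 rotation matrix whose columns are the frame's x, y, z axes.
In Python, from rig import read_state, vision, job, arm gives the robot as it stands.
- The arm moves only by the tool carry_out, never from a script. Its argument "series" is a list that holds one entry, the list of rows, each a list of 6 numbers: the shift along the tool's x, y, z in cm, then the turn, a rotation vector about the tool's x, y, z in degrees. A call has 1 to 10 rows; each row shifts and turns the commanded pose from where the row before left it, along the tool's axes as they then stand; what a row does not reach is not made up. A row lasts 1/12 s, in which the tool goes at most 41.7 mm and 7.16 degrees, less where a joint would pass 70% of its speed; a pose out of reach is approached as far as the arm can. A call is refused whole if a number of a shift passes 4.17 or a number of a turn 7.16, either way. A call with a gripper value outside its range is refused whole. "gripper" is the finger opening in cm, from 0 to 8.76, set as the call begins (left out, the last holds). The fingers move at their own pace and stop on an object; "grip_force" is the grip in N (left out, the last holds). Time passes only in rows, so rows that do not move let the fingers close. It gives the time, the measured TCP pose, the force and the opening at its end, in the units of the state.
- read_state(): the state, without advancing time (a new reading comes with each control period).
- vision.read_camera(name): name is "scene" or "top" or "wrist"; returns (picture, depth): 384x512x3 uint8, red, green, blue; 384x512 float32, m along the optical axis (not along the pixel's ray), 0 where there is no reading.
- vision.camera_info(name): a dict with "fx", "fy", "cx", "cy" (pixels), "R" (3x3) and "t" (3): a world point X has camera coordinates R X + t. Camera axes: x right, y down, z forward; pixel columns grow to the right and rows downward; lengths in m; the calibration is good to about 2 mm. A picture is of the moment at which its call begins: read the wrist's pose just before it. camera_info takes no time and is no camera call; for the wrist camera it gives the pose at the moment of the call.
- job.sign_off(): hands the job in, once; it reports no verdict.
The state is a dict: "clock": time; "joint_pos": joint angles; "joint_vel": joint speeds; "effort": joint torques, N m; "ee_pos": TCP position; "ee_rot": TCP orientation; "contact_force": force on the tool from outside, world axes, zero at the start; "ft_torque": the same for the moment, N m; "gripper_width": finger opening in m.
Only numpy, scipy, OpenCV 4.12 (cv2) and the standard library are available. Lean on these libraries where they do the work, as an engineer would, in place of code of your own. Each camera call takes 0.05 s, during which the arm holds its last target.

TASK

The steel rivet tin lies on its side with its cover jammed on. Stand it upright on the bench and let go of it, then take it again and slide its base lugs under the two lipped rails of the hold-down, all the way to the stop, with the cover still on. Pull the cover straight up off so that the tin stays behind in the hold-down, set the cover gently (do not drop it) mouth down in the middle of the wooden board, and leave the hammer, mug and horseshoe where they are.

Things in the scene. Friction and masses are not known exactly. Their poses are not given: they have to be found in the camera images.
- cover_mid (a point): Centre of the cover, the outer of the nest: bright steel square box without a bottom, 58 x 58 mm outside, 90 mm high, walls 2.5 mm, about 0.18 kg. The point is on its axis, 45 mm from mouth (lower edge) and closed top; z points from mouth to top. At the start tin and cover lie with z level, an x face of the cover flat on the bench and its two y faces upright.
- cover: The same cover; its origin is the centre of the underside of the tin's base while the cover is fully on (67 mm from cover_mid, along -z). Friction between steel parts, fingers and bench is about 0.6.
- tin_mid (a point): Centre of the tin, the inner of the nest: dark steel square open tin, body 50 x 50 mm, 105 mm high, about 0.25 kg. The point is on its axis, 55 mm above its underside; z points up to its mouth. Fully covered, its axes match the cover's, cover_mid is 12 mm beyond tin_mid along z, the cover's edge is 22 mm above the underside, and the nest is 112 mm high.
- tin: The same tin; origin at the centre of its underside. Its base plate is 5 mm thick, 56 mm along x, 88 mm along y: two lugs stick out 19 mm beyond the body at its y sides. Spring leaves on its x faces jam the cover: parting takes about 6 N along z, more than the tin's weight (2.5 N), so a tin not held down comes along. The grip ends after 60 mm of travel; clear after 83 mm.
- holder: Hold-down, dark steel, fixed on the bench, turned up to 0.4 rad. Origin at bench height where the centre of the tin's foot is when home; the tin slides in on the bench along +x (mouth at -x), lugs along y, either way round. The two rails are 95 mm apart inside and 14 mm high, with inward lips to 31 mm from the centre line.
- holder_mouth (a point): Point on the hold-down's centre line at its mouth, on the bench, 119 mm before home. From home (x = 0): flared guides from x = -119 mm, 132 mm wide there; rails from x = -85 mm; lips from x = -60 mm, their underside 9 mm above the bench; the stop's face is at x = +29 mm and meets the base plate (28 mm from its centre).
- board_top (a point): Centre of the upper face of the plywood board, 150 x 150 mm, 15 mm thick, fixed on the bench; this point is 15 mm above the bench.
- hammer_grip (a point): Smith's hammer lying on the bench, 280 mm long; the point is on its handle. Not to be moved.
- mug_mid (a point): White mug standing on the bench, 76 mm across with a handle, 85 mm high; the point is its centre. Not to be moved.
- horseshoe_mid (a point): Horseshoe lying flat on the bench, about 130 mm across, 9 mm thick; the point is between its arms, at half its thickness. Not to be moved.
Mind the look-alikes: they are no part of the job. What is shaped like the cover but orange or red is not meant. Of the things shaped like the part that bears board_top, the wooden one is meant.

How it is judged:
On the way, in this order (a step that is already met when the one before it is completed fails the run):
1. the nest stands upright on the bench, cover on, let go of (angle between each of tin_mid, cover_mid's own z axis and vertical below 0.12 rad and height (world z) of tin_mid below 0.062 m and z of cover_mid in the frame of tin_mid below 0.03 m and contact force between the fingers and cover below 0.05 N and contact force between the fingers and tin below 0.05 N and linear speed of tin below 0.03 m/s), for 0.2 s.
2. the tin's lugs are under the rails, base home to the stop within 8 mm, cover still on (x of tin_mid in the frame of holder between -0.008 and 0.008 m and y of tin_mid in the frame of holder between -0.01 and 0.01 m and angle between tin_mid's own z axis and vertical below 0.12 rad and height (world z) of tin_mid below 0.064 m and angle between the y axis of tin and the y axis of holder, either way round below 0.2 rad and z of cover_mid in the frame of tin_mid below 0.03 m), for 0.1 s.
3. the cover is lifted clear of the tin, which has stayed in the hold-down (z of cover_mid in the frame of tin_mid above 0.096 m and horizontal distance between cover_mid and tin_mid below 0.06 m and x of tin_mid in the frame of holder between -0.012 and 0.012 m and y of tin_mid in the frame of holder between -0.012 and 0.012 m and height (world z) of tin_mid below 0.064 m and angle between tin_mid's own z axis and vertical below 0.15 rad), for 0.1 s.
At the end, for the whole second after the job is handed in: The tin stands upright in the hold-down, its foot within 12 mm of home; the cover stands mouth down on the wooden board, its axis within 45 mm of the board's centre; both at rest (x of tin_mid in the frame of holder between -0.012 and 0.012 m and y of tin_mid in the frame of holder between -0.012 and 0.012 m and height (world z) of tin_mid below 0.062 m and angle between each of tin_mid, cover_mid's own z axis and vertical below 0.1 rad and horizontal distance between cover_mid and board_top below 0.045 m and height (world z) of cover_mid between 0.055 and 0.066 m and linear speed of each of cover, tin below 0.02 m/s); the robot touches nothing.
It fails at once if the cover falls freely (faster than 0.7 m/s while not held) (linear speed of cover above 0.7 m/s and contact force between the fingers and cover below 0.05 N).
It fails at once if the hammer, mug or horseshoe is moved more than 30 mm (distance of any of hammer_grip, mug_mid, horseshoe_mid from where it was at the start of the episode above 0.03 m).
It also fails if it takes over 72 s, if anything falls off the work surface, if the arm or the gripper's body presses on something with over 40 N, if the wrist force passes 120 N, or if a joint passes its speed limit or range.

## Working session

There is one attempt and no reset: what is moved stays moved. The work goes in short steps, Python scripts to look and compute and a tool call to move; the robot and the scene stay as the last step left them, time stands still between calls to the robot, and variables do not carry over. Pictures are saved under pics/ and viewed, and the job is handed in when it is done.

Besides the shell and the picture viewer there is one more tool, called after "Request:" by a JSON object that holds its "op" and its "data". carry_out: Moves the arm, as the interface text tells. Its arguments: {"type":"object","properties":{"series":{"type":"array","items":{"type":"array","items":{"type":"array","items":{"type":"number"}}}},"gripper":{"type":"number"},"grip_force":{"type":"number"}},"required":["series"]}

```bash
ls; mkdir -p pics; python3 - <<'E'
from rig import read_state, vision, job, arm
import cv2,numpy as np
s=read_state()
for k,v in s.items(): print(k,np.round(v,4).tolist())
print([a for a in dir(arm) if a[0]!='_'], arm.tip_reach)
for n in ["scene","top"]:
    p,d=vision.read_camera(n); cv2.imwrite(f"pics/{n}0.png",p[:,:,::-1]); np.savez(f"{n}0.npz",p=p,d=d)
    c=vision.camera_info(n); print(n,c['fx'],c['fy'],c['cx'],c['cy'],np.round(c['R'],3).tolist(),np.round(c['t'],3).tolist())
E
```

```text
pics
clock 0.0
joint_pos [-0.8149, 0.3594, 0.011, -0.0003, -1.2241, -0.2881]
joint_vel [0.0019, -0.0, -0.0007, 0.0002, 0.0008, 0.0005]
effort [-0.0009, -58.2717, 29.3065, 6.9974, 0.0069, -0.0002]
ee_pos [0.3041, -0.6021, 0.2366]
ee_rot [[-0.4508, -0.0009, -0.8926], [0.8926, 0.0014, -0.4508], [0.0017, -1.0, 0.0002]]
contact_force [0.2366, 0.7624, -0.19]
ft_torque [0.0142, 0.0108, 0.0412]
gripper_width 0.0875
['MotionError', 'tip_reach'] 0.011
scene 377.43252112681205 377.43252112681205 260.49351658588114 187.07775079656813 [[-0.837, 0.547, -0.018], [0.324, 0.469, -0.821], [-0.441, -0.693, -0.57]] [0.371, -0.156, 1.492]
top 398.961224303716 398.961224303716 249.95389987735717 189.58262290996123 [[0.0, -1.0, 0.003], [-0.991, -0.001, -0.137], [0.137, -0.003, -0.991]] [0.075, 0.524, 1.031]
```

View pics/top0.png

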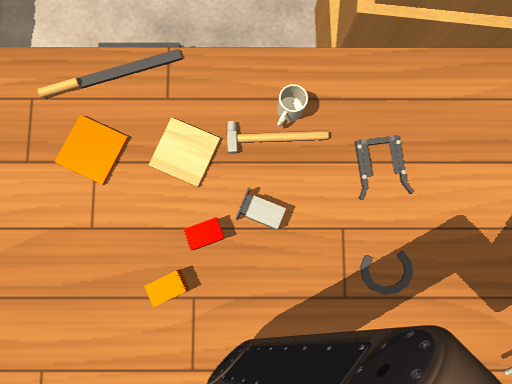

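View pics/scene0.png

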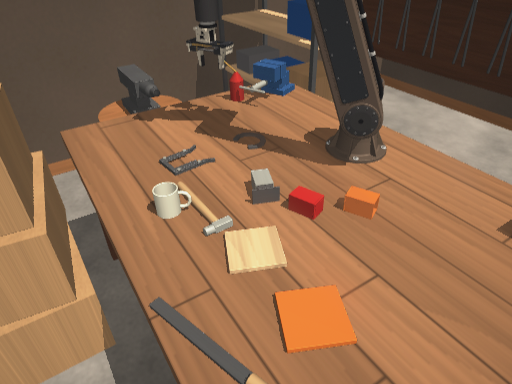

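```bash
cat > h.py <<'E'
import numpy as np,cv2
from rig import read_state, vision
def cam(n): return vision.camera_info(n)
def ray(c,u,v,z):
    R=np.array(c['R']);t=np.array(c['t']);o=-R.T@t
    d=R.T@np.array([(u-c['cx'])/c['fx'],(v-c['cy'])/c['fy'],1.]); return o+d*(z-o[2])/d[2]
def cloud(c,d):
    R=np.array(c['R']);t=np.array(c['t']);v,u=np.mgrid[:d.shape[0],:d.shape[1]]
    P=np.stack([(u-c['cx'])/c['fx']*d,(v-c['cy'])/c['fy']*d,d],-1)
    W=(P-t)@R; W[d==0]=np.nan; return W
E
python3 - <<'E'
from h import *
f=np.load('top0.npz');p=f['p'];d=f['d'];c=cam('top');W=cloud(c,d)
z=W[...,2]
print('bench z',np.nanmedian(z[250:290,200:330]))
def sh(u0,u1,v0,v1,n):
    cv2.imwrite(n,cv2.resize(p[v0:v1,u0:u1,::-1],None,fx=6,fy=6,interpolation=cv2.INTER_CUBIC))
sh(225,325,175,245,'pics/tin1.png'); sh(340,430,120,210,'pics/hold1.png')
# board
def comp(m,box):
    u0,u1,v0,v1=box; mm=np.zeros_like(m,np.uint8); mm[v0:v1,u0:u1]=m[v0:v1,u0:u1]
    n,l,s,ce=cv2.connectedComponentsWithStats(mm); i=1+np.argmax(s[1:,4]); return l==i
m=comp((z>0.009)&(z<0.03),(140,228,110,195)); v,u=np.nonzero(m)
r=cv2.minAreaRect(np.stack([u,v],1).astype(np.float32)); print('board',r, ray(c,*r[0],0.015))
# tin
m=comp((z>0.012),(225,300,180,240)); v,u=np.nonzero(m)
P=W[m]; print('tin pts',len(P),P[:,2].max(),P.mean(0))
r=cv2.minAreaRect(P[:,:2].astype(np.float32)); print('all',r)
for lo,hi in [(0.05,0.065),(0.065,0.1)]:
    q=P[(P[:,2]>lo)&(P[:,2]<hi)]; print(lo,len(q),q.mean(0) if len(q) else 0)
    if len(q)>5: r=cv2.minAreaRect(q[:,:2].astype(np.float32)); print(r, cv2.boxPoints(r).round(3).tolist())
m=comp((z>0.008)&(z<0.03),(340,430,120,210)); P=W[m]; print('hold',len(P),P.min(0),P.max(0)); r=cv2.minAreaRect(P[:,:2].astype(np.float32));print(r,cv2.boxPoints(r).round(3).tolist())
m=comp((z>0.012),(270,320,75,130));P=W[m];print('mug',P.mean(0),P.min(0),P.max(0))
m=comp((z>0.008),(220,335,115,160));P=W[m];print('hammer',P.mean(0),P.min(0),P.max(0))
m=comp((z>0.005),(350,420,240,300));P=W[m];print('shoe',P.mean(0),P.min(0),P.max(0))
E
```

```text
bench z -0.0005367662866772394
board ((183.62120056152344, 151.14112854003906), (54.10074234008789, 54.464534759521484), 24.567171096801758) [0.63388265 0.25813866 0.015     ]
tin pts 1011 0.0637110754244158 [0.46649341 0.04774996 0.0554345 ]
all ((0.4672068655490875, 0.046442627906799316), (0.11249911785125732, 0.08731704950332642), 67.6778335571289)
0.05 945 [0.46709291 0.04649617 0.05682111]
((0.46742305159568787, 0.04683022201061249), (0.1116177961230278, 0.0872114896774292), 67.6778335571289) [[0.4059999883174896, 0.012000000104308128], [0.4869999885559082, -0.020999999716877937], [0.5289999842643738, 0.0820000022649765], [0.4480000138282776, 0.11500000208616257]]
0.065 0 0
hold 1190 [ 0.50384128 -0.37101651  0.00801664] [ 0.68104939 -0.21641128  0.02189469]
((0.5932128429412842, -0.2881731390953064), (0.16490158438682556, 0.1495392769575119), 6.256385803222656) [[0.503000020980835, -0.22300000488758087], [0.5189999938011169, -0.3709999918937683], [0.6830000281333923, -0.3540000021457672], [0.6669999957084656, -0.20499999821186066]]
mug [ 0.75793329 -0.03454379  0.05689392] [ 0.69819346 -0.07264389  0.01231226] [0.80114211 0.00248391 0.08821156]
hammer [0.67411823 0.0230135  0.02227261] [ 0.63084167 -0.13864658  0.00857164] [0.7186789  0.13909238 0.0326301 ]
shoe [ 0.29658975 -0.29088586  0.00861701] [ 0.24833668 -0.35740115  0.00504413] [ 0.36141128 -0.21845731  0.01401114]
```

View pics/tin1.png

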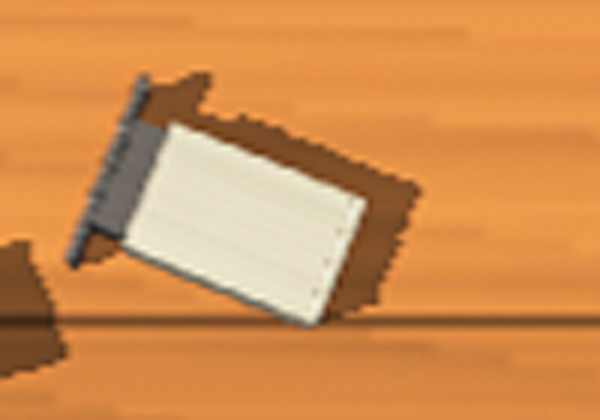

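View pics/hold1.png

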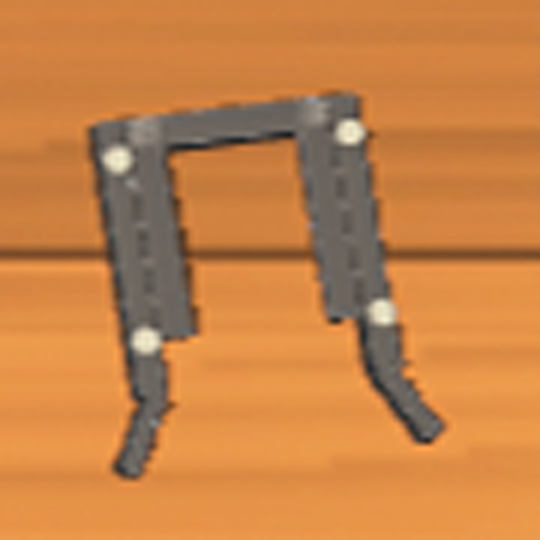

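```bash
python3 - <<'E'
from h import *
f=np.load('top0.npz');p=f['p'].astype(int);d=f['d'];c=cam('top');W=cloud(c,d)
mx=p.max(-1);mn=p.min(-1)
m=((mn>150)&(mx-mn<60)); mm=np.zeros(m.shape,np.uint8); mm[175:245,225:325]=m[175:245,225:325]
n,l,s,ce=cv2.connectedComponentsWithStats(mm); i=1+np.argmax(s[1:,4]); m=l==i
v,u=np.nonzero(m); P=np.array([ray(c,a,b,0.058) for a,b in zip(u,v)])
r=cv2.minAreaRect(P[:,:2].astype(np.float32)); print(r,cv2.boxPoints(r).round(4).tolist())
print('tz',np.nanmedian(W[m][:,2]))
# holder screws: bright blobs
g=mn.copy(); 
m=((mn>120)).astype(np.uint8); k=np.zeros_like(m); k[120:210,340:430]=m[120:210,340:430]
n,l,s,ce=cv2.connectedComponentsWithStats(k)
for i in range(1,n): print('screw',ce[i],s[i,4],ray(c,*ce[i],0.016).round(4), np.nanmax(W[l==i][:,2]).round(4))
# holder crop z
dark=(mx<120)
for uu,vv in [(365,155),(400,152),(383,140),(364,188),(407,185)]: print(uu,vv,W[vv,uu].round(4))
E
```

```text
((0.46287521719932556, 0.03543072193861008), (0.08986151963472366, 0.057658977806568146), 67.73155212402344) [[0.41920000314712524, 0.004800000227987766], [0.4724999964237213, -0.017100000753998756], [0.506600022315979, 0.06610000133514404], [0.45320001244544983, 0.08789999783039093]]
tz 0.057602866891015826
screw [392.16666667 137.75      ] 12 [ 0.6723 -0.3198  0.016 ] 0.0182
screw [363.23076923 141.30769231] 13 [ 0.662 -0.239  0.016] 0.0149
screw [397.77777778 141.5       ] 18 [ 0.6616 -0.3349  0.016 ] 0.0204
screw [359. 146.] 21 [ 0.6487 -0.2268  0.016 ] 0.0213
screw [361.5 150. ] 2 [ 0.6374 -0.2333  0.016 ] 0.0166
screw [403.11764706 171.58823529] 17 [ 0.5769 -0.3453  0.016 ] 0.02
screw [363.95 176.1 ] 20 [ 0.5642 -0.2372  0.016 ] 0.0219
screw [365. 190.] 1 [ 0.5258 -0.2386  0.016 ] 0.0163
365 155 [ 0.6236 -0.2428  0.0147]
400 152 [ 0.6324 -0.3405  0.0134]
383 140 [ 0.666  -0.2943  0.0153]
364 188 [ 0.5317 -0.2369  0.0132]
407 185 [ 0.5405 -0.3562  0.0103]
```

Request:
{"op": "carry_out", "data": {"series": [[[0,-4,4,0,0,0],[0,-4,4,0,0,0],[0,0,-4,0,7,0],[0,0,-4,0,0,0]]]}}

```text
clock: 0.43
ee_pos: [0.3214, -0.5998, 0.299]
ee_rot: [[-0.325, 0.002, -0.946], [0.946, -0.003, -0.325], [-0.003, -1.0, -0.001]]
contact_force: [2.4, 0.0, 0.0]
gripper_width: 0.0875
```

Request:
{"op": "carry_out", "data": {"series": [[[2.1,0,-3.2,0,0,0],[2.1,0,-3.2,0,0,0],[2.1,0,-3.2,0,0,0],[2.1,0,-3.2,0,0,0],[2.1,0,-3.2,0,0,0],[2.1,0,-3.2,0,0,0],[2.1,0,-3.2,0,0,0],[2.1,0,-3.2,0,0,0],[2.1,0,-3.2,0,6,0],[2.1,0,-3.2,0,6,0]]]}}

```text
clock: 1.27
ee_pos: [0.5585, -0.292, 0.2965]
ee_rot: [[-0.131, -0.0, -0.991], [0.991, 0.0, -0.131], [0.0, -1.0, 0.0]]
contact_force: [0.2, -0.6, -0.0]
gripper_width: 0.0876
```

```bash
python3 - <<'E'
from h import *
s=read_state();print(s['ee_pos'],s['joint_pos'])
c=cam('wrist');p,d=vision.read_camera('wrist');cv2.imwrite('pics/w1.png',p[:,:,::-1]);np.savez('w1.npz',p=p,d=d,**{k:np.array(c[k]) for k in c})
R=np.array(c['R']);print('campos',-R.T@np.array(c['t']),R.round(2).tolist(),c['fx'])
E
```

```text
[ 0.55849199 -0.29200255  0.29653118] [-1.72667947e-01  2.55310851e-01 -4.39101848e-04 -2.66818006e-04
 -1.31527320e+00 -1.26621059e+00]
campos [ 0.4852453  -0.30112758  0.44358262] [[-0.13, 0.99, -0.0], [0.95, 0.13, 0.27], [0.27, 0.04, -0.96]] 309.69712983595014
```

View pics/w1.png

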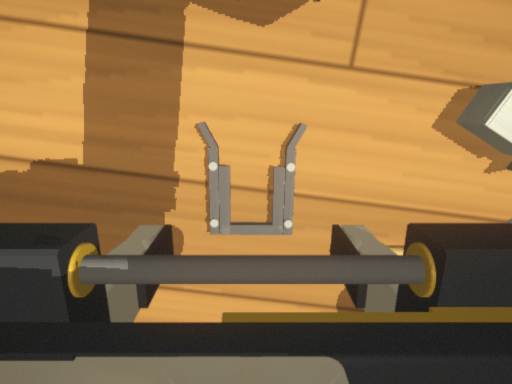

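```bash
python3 - <<'E'
from h import *
f=np.load('w1.npz');p=f['p'];c={k:f[k] for k in ['fx','fy','cx','cy','R','t']}
g=p.min(-1).astype(int)
k=np.zeros(g.shape,np.uint8);k[115:240,190:312]=(g>125)[115:240,190:312]
n,l,s,ce=cv2.connectedComponentsWithStats(k)
for i in range(1,n):
  if s[i,4]>3: print(ce[i].round(1),s[i,4],ray(c,*ce[i],0.020).round(4))
W=cloud(c,f['d'])
for uu,vv in [(213,190),(225,190),(225,175),(250,228),(203,130),(213,167),(250,215),(250,205)]: print(uu,vv,W[vv,uu].round(4))
cv2.imwrite('pics/w1c.png',cv2.resize(p[110:245,185:317,::-1],None,fx=4.4,fy=4.4,interpolation=cv2.INTER_CUBIC))
E
```

```text
[212.8 166.2] 74 [ 0.5752 -0.3435  0.02  ]
[290.6 166.8] 79 [ 0.5619 -0.2361  0.02  ]
[213.9 223. ] 68 [ 0.6591 -0.3336  0.02  ]
[287.9 223.7] 64 [ 0.6459 -0.226   0.02  ]
[226.6 230.1] 30 [ 0.6678 -0.314   0.02  ]
[280.5 227.8] 11 [ 0.6538 -0.2357  0.02  ]
213 190 [ 0.611  -0.3403  0.0146]
225 190 [ 0.6091 -0.3233  0.0131]
225 175 [ 0.587  -0.3257  0.0135]
250 228 [ 0.6627 -0.2799  0.0133]
203 130 [ 0.5282 -0.3623  0.014 ]
213 167 [ 0.5764 -0.3432  0.0193]
250 215 [ 6.473e-01 -2.820e-01 -6.000e-04]
250 205 [ 6.312e-01 -2.841e-01  1.000e-04]
```

View pics/w1c.png

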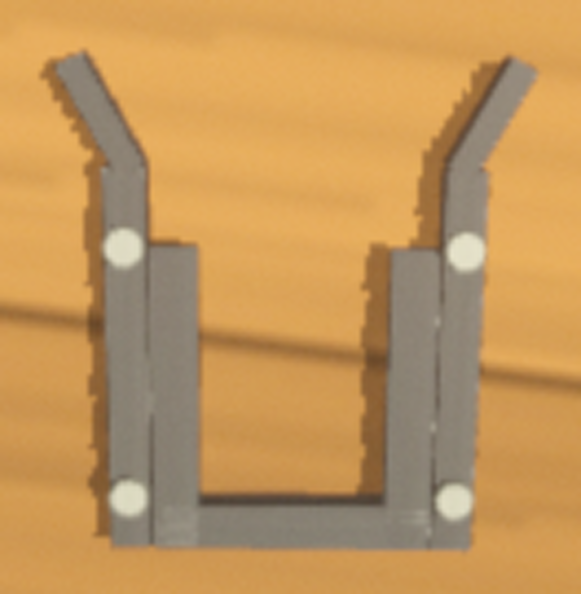

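```bash
python3 - <<'E'
from h import *
f=np.load('w1.npz');c={k:f[k] for k in ['fx','fy','cx','cy','R','t']}
a=0.121;ex=np.array([np.cos(a),np.sin(a)]);ey=np.array([-np.sin(a),np.cos(a)])
def q(n,x,y,z):
    w=ray(c,185+(x+.5)/4.4-.5,110+(y+.5)/4.4-.5,z)[:2]; print(n,w.round(4),'s',(w@ex).round(4),'l',(w@ey).round(4))
q('stopL',210,502,.014);q('stopR',380,500,.014)
q('stopL0',210,495,0);q('stopR0',375,493,0)
q('lipL',172,244,.014);q('lipR',415,248,.014)
q('innerlipL',199,350,.014);q('innerlipR',388,350,.014)
q('railL',147,200,.014);q('railR',446,200,.014)
S=np.array([[.5752,-.3435],[.5619,-.2361],[.6591,-.3336],[.6459,-.226]]);print('screws',S@ex,S@ey)
E
```

```text
stopL [ 0.6591 -0.3068] s 0.6172 l -0.3841
stopR [ 0.6508 -0.25  ] s 0.6159 l -0.3268
stopL0 [ 0.6622 -0.3073] s 0.6202 l -0.385
stopR0 [ 0.6539 -0.2505] s 0.6189 l -0.3276
lipL [ 0.5729 -0.329 ] s 0.529 l -0.3958
lipR [ 0.5639 -0.2517] s 0.5294 l -0.318
innerlipL [ 0.6067 -0.3165] s 0.5641 l -0.3874
innerlipR [ 0.5986 -0.2552] s 0.5634 l -0.3256
railL [ 0.5598 -0.3384] s 0.5149 l -0.4035
railR [ 0.5473 -0.2444] s 0.5138 l -0.3087
screws [0.52953223 0.52929319 0.61401377 0.61389814] [-0.41041797 -0.30219785 -0.4107175  -0.30231092]
```

Request:
{"op": "carry_out", "data": {"series": [[[3.9,0,0.2,0,0,0],[3.9,0,0.2,0,0,0],[3.9,0,0.2,0,0,0],[3.9,0,0.2,0,0,0],[3.9,0,0.2,0,0,0],[3.9,0,0.2,0,0,0],[3.9,0,0.2,0,0,0],[3.9,0,0.2,0,0,0],[3.9,0,0.2,0,0,0],[3.7,0,0.2,0,0,0]]]}}

```text
clock: 2.15
ee_pos: [0.4846, 0.0894, 0.2965]
ee_rot: [[-0.136, -0.0, -0.991], [0.991, 0.0, -0.136], [0.0, -1.0, -0.0]]
contact_force: [1.2, 0.3, -0.1]
gripper_width: 0.0881
```

Request:
{"op": "carry_out", "data": {"series": [[[0,0,0,0,-6.7,0],[0,0,0,0,-6.7,0],[0,0,0,0,-6.7,0],[0,0,0,0,-6.7,0],[0,0,0,0,-6.7,0],[0,0,0,0,-6.7,0],[0,0,0,0,-6.7,0],[0,0,0,0,-6.7,0],[0,0,0,0,-6.6,0]]]}}

```text
clock: 2.9
ee_pos: [0.4854, 0.0875, 0.2962]
ee_rot: [[-0.929, -0.001, -0.369], [0.369, -0.0, -0.929], [0.001, -1.0, 0.0]]
contact_force: [-0.1, 0.4, 0.2]
gripper_width: 0.0879
```

```bash
python3 - <<'E'
from h import *
s=read_state();print(s['ee_pos'],s['joint_pos'])
c=cam('wrist');p,d=vision.read_camera('wrist');cv2.imwrite('pics/w2.png',p[:,:,::-1]);np.savez('w2.npz',p=p,d=d,**{k:np.array(c[k]) for k in c})
E
```

```text
[0.48535626 0.08754532 0.29616068] [ 5.77715835e-01  1.95621557e-02 -2.80525642e-01 -2.25132759e-04
 -1.27135866e+00 -9.55648499e-01]
```

View pics/w2.png

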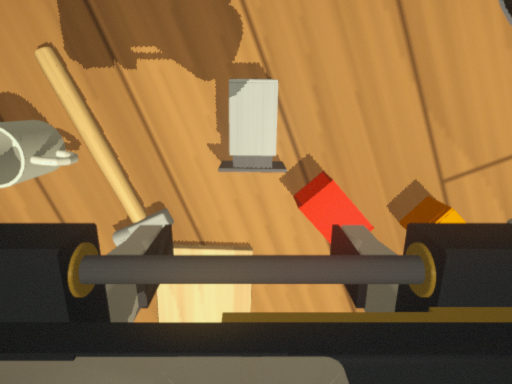

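```bash
python3 - <<'E'
from h import *
f=np.load('w2.npz');p=f['p'].astype(int);c={k:f[k] for k in ['fx','fy','cx','cy','R','t']}
mx=p.max(-1);mn=p.min(-1);m=(mx-mn<45)&(mn>110)
k=np.zeros(m.shape,np.uint8);k[60:165,215:290]=m[60:165,215:290]
n,l,s,ce=cv2.connectedComponentsWithStats(k);i=1+np.argmax(s[1:,4]);v,u=np.nonzero(l==i)
P=np.array([ray(c,a,b,.058) for a,b in zip(u,v)])
r=cv2.minAreaRect(P[:,:2].astype(np.float32));print(r,cv2.boxPoints(r).round(4).tolist())
W=cloud(c,f['d']);print(np.nanmedian(W[l==i][:,2]))
E
```

```text
((0.4642617702484131, 0.04172906652092934), (0.1019461452960968, 0.05750025063753128), 67.24583435058594) [[0.4180000126361847, 0.005799999926239252], [0.47110000252723694, -0.01640000008046627], [0.5105000138282776, 0.07760000228881836], [0.45750001072883606, 0.09989999979734421]]
0.057715013969548236
```

Request:
{"op": "carry_out", "data": {"series": [[[0,0,2,0,0.8,0],[0,0,2,-7,0,0],[0,0,2,-7,0,0],[0,0,2,-7,0,0],[0,0,2,-7,0,0],[0,0,0,-7,0,0],[0,0,0,0,0,0]]]}}

```text
clock: 3.53
ee_pos: [0.4477, -0.0033, 0.2817]
ee_rot: [[-0.917, 0.217, -0.334], [0.398, 0.514, -0.76], [0.007, -0.83, -0.558]]
contact_force: [-0.8, -1.2, 0.1]
gripper_width: 0.0876
```

```bash
cat >> h.py <<'E'
def delta(target):
    s=read_state();R=np.array(s['ee_rot']);p=np.array(s['ee_pos'])
    print('pos',p.round(4),'tool delta cm',(R.T@(np.array(target)-p)*100).round(2))
    print(R.round(3).tolist(),'q',np.round(s['joint_pos'],2),'F',np.round(s['contact_force'],1),'w',round(float(s['gripper_width']),4))
E
python3 -c "
from h import *
delta([.4285,-.0444,.124]);delta([.4548,.0192,.0254])"
```

```text
pos [ 0.4477 -0.0033  0.2817] tool delta cm [ 0.02 10.56 12.57]
[[-0.917, 0.217, -0.334], [0.398, 0.514, -0.76], [0.007, -0.83, -0.558]] q [-0.09 -0.07 -0.3  -0.61 -1.21 -0.14] F [-0.8 -1.2  0.1] w 0.0876
pos [ 0.4477 -0.0033  0.2817] tool delta cm [ 0.08 22.58 12.37]
[[-0.917, 0.217, -0.334], [0.398, 0.514, -0.76], [0.007, -0.83, -0.558]] q [-0.09 -0.07 -0.3  -0.61 -1.21 -0.14] F [-0.8 -1.2  0.1] w 0.0876
```

Request:
{"op": "carry_out", "data": {"series": [[[0,0,3.1,0,-1,0],[0,0,3.1,0,0,0],[0,0,3.1,0,0,0],[0,0,3.1,0,0,0],[0,2.6,0,0,0,0],[0,2.6,0,0,0,0],[0,2.6,0,0,0,0],[0,2.6,0,0,0,0],[0,0,0,0,0,0]]]}}

```text
clock: 4.28
ee_pos: [0.43, -0.04, 0.124]
ee_rot: [[-0.927, 0.204, -0.314], [0.374, 0.511, -0.774], [0.003, -0.835, -0.55]]
contact_force: [-1.2, 0.4, -0.6]
gripper_width: 0.0874
```

```bash
python3 -c "
from h import *
delta([.4548,.0192,.0254])
for n in ['scene','top']:
    p,d=vision.read_camera(n);cv2.imwrite(f'pics/{n}2.png',p[:,:,::-1])"
```

```text
pos [ 0.43  -0.04   0.124] tool delta cm [-0.11 11.77  0.07]
[[-0.927, 0.204, -0.314], [0.374, 0.511, -0.774], [0.003, -0.835, -0.55]] q [-0.22  0.14 -0.46 -0.7  -0.99  0.23] F [-1.2  0.4 -0.6] w 0.0874
```

View pics/scene2.png

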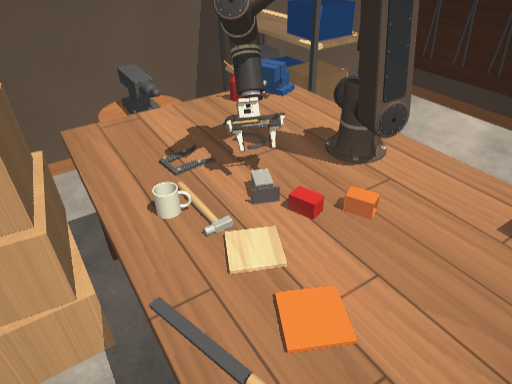

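Request:
{"op": "carry_out", "data": {"series": [[[-0.1,3,0,0,0.3,0],[0,3,0,0,0,0],[0,3,0.07,0,0,0],[0,2,0,0,0,0],[0,0.8,0,0,0,0],[0,0,0,0,0,0]]]}}

```text
clock: 4.88
ee_pos: [0.4574, 0.0171, 0.0284]
ee_rot: [[-0.926, 0.208, -0.314], [0.377, 0.51, -0.774], [-0.001, -0.835, -0.551]]
contact_force: [0.9, -0.4, -0.8]
gripper_width: 0.0878
```

```bash
python3 -c "
from h import *
delta([.4548,.0192,.0254])"
```

```text
pos [0.4574 0.0171 0.0284] tool delta cm [0.32 0.3  0.09]
[[-0.926, 0.208, -0.314], [0.377, 0.51, -0.774], [-0.001, -0.835, -0.551]] q [-0.11  0.31 -0.5  -0.85 -0.78  0.36] F [ 0.9 -0.4 -0.8] w 0.0878
```

Request:
{"op": "carry_out", "data": {"series": [[[0,0,0,0,0,0],[0,0,0,0,0,0],[0,0,0,0,0,0],[0,0,0,0,0,0],[0,0,0,0,0,0],[0,0,0,0,0,0]]], "gripper": 5, "grip_force": 40}}

```text
clock: 5.38
ee_pos: [0.4568, 0.0168, 0.0295]
ee_rot: [[-0.926, 0.21, -0.313], [0.377, 0.51, -0.773], [-0.003, -0.834, -0.551]]
contact_force: [-3.5, -2.1, 7.9]
gripper_width: 0.0581
```

Request:
{"op": "carry_out", "data": {"series": [[[0,-0.85,-0.55,0,0,0],[0,-1.7,-1.1,0,0,0],[0,-1.7,-1.1,0,0,0],[0,-1.7,-1.1,0,0,0],[0,-1.7,-1.1,0,0,0],[0,0,0,0,0,0]]]}}

```text
clock: 5.88
ee_pos: [0.458, 0.0156, 0.1233]
ee_rot: [[-0.926, 0.214, -0.31], [0.377, 0.508, -0.774], [-0.008, -0.834, -0.551]]
contact_force: [1.5, -0.1, -4.0]
gripper_width: 0.0577
```

```bash
python3 -c "
from h import *
delta([.52,.0,.15])
for n in ['scene','wrist']:
    p,d=vision.read_camera(n);cv2.imwrite(f'pics/{n}3.png',p[:,:,::-1])"
```

```text
pos [0.458  0.0156 0.1233] tool delta cm [-6.35 -1.69 -2.19]
[[-0.926, 0.214, -0.31], [0.377, 0.508, -0.774], [-0.008, -0.834, -0.551]] q [-0.07  0.13 -0.47 -0.72 -0.91  0.13] F [ 1.5 -0.1 -4. ] w 0.0577
```

View pics/scene3.png

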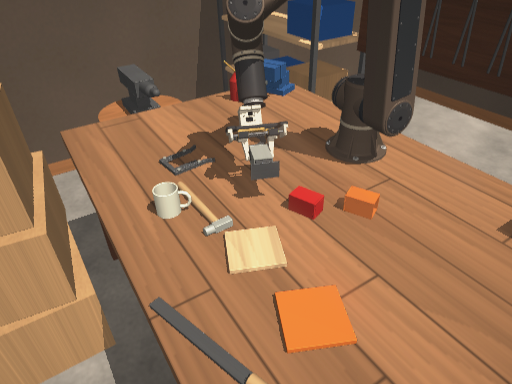

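View pics/wrist3.png

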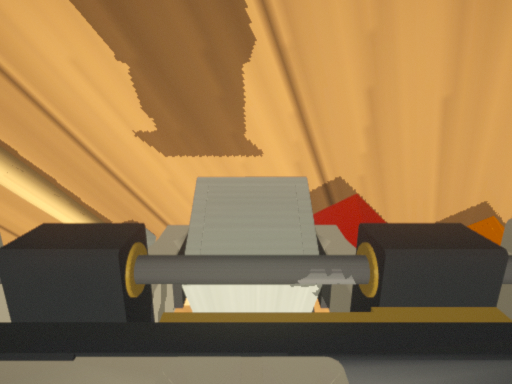

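Request:
{"op": "carry_out", "data": {"series": [[[-2,-1.7,-1.1,0,0,0],[-2,-1.7,-1.1,0,0,0],[0,0,0,5,0,0],[0,0,0,5,0,0],[0,0,0,5,0,0],[0,0,0,5,0,0],[0,0,0,5,0,0],[0,0,0,5,0,0],[0,0,0,5,0,0]]]}}

```text
clock: 6.73
ee_pos: [0.4923, 0.0008, 0.1589]
ee_rot: [[-0.926, -0.012, -0.377], [0.377, -0.031, -0.926], [-0.001, -0.999, 0.033]]
contact_force: [-0.3, -0.9, -5.6]
gripper_width: 0.0575
```

Request:
{"op": "carry_out", "data": {"series": [[[0,0,0,5,0,0],[0,0,0,5,0,0],[0,0,0,5,0,0],[0,0,0,5,0,0],[0,0,0,5,0,0],[0,0,0,5,0,0],[0,0,0,5,0,0],[0,0,0,5,0,0],[0,0,0,5,0,0],[0,0,0,0,0,0]]]}}

```text
clock: 7.57
ee_pos: [0.4926, 0.0014, 0.1562]
ee_rot: [[-0.927, -0.278, -0.254], [0.376, -0.678, -0.631], [0.003, -0.68, 0.733]]
contact_force: [-0.3, 0.1, -6.3]
gripper_width: 0.0578
```

```bash
python3 -c "
from h import *
delta([.5,.0,.15])
for n in ['scene','top']:
    p,d=vision.read_camera(n);cv2.imwrite(f'pics/{n}4.png',p[:,:,::-1])"
```

```text
pos [0.4926 0.0014 0.1562] tool delta cm [-0.74  0.31 -0.55]
[[-0.927, -0.278, -0.254], [0.376, -0.678, -0.631], [0.003, -0.68, 0.733]] q [ 0.68  0.49 -0.42  0.36 -1.43 -1.26] F [-0.3  0.1 -6.3] w 0.0578
```

View pics/scene4.png

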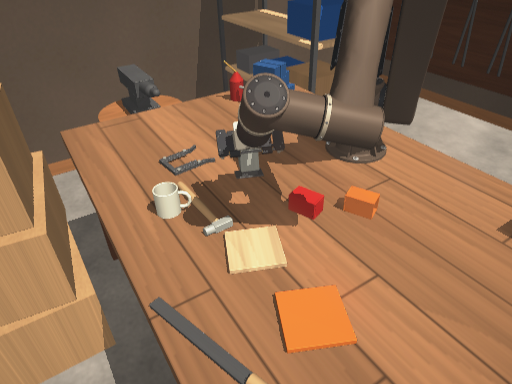

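```bash
python3 -c "
import cv2
p=cv2.imread('pics/scene4.png');cv2.imwrite('pics/s4c.png',cv2.resize(p[110:210,190:310],None,fx=5,fy=5,interpolation=cv2.INTER_CUBIC))"
```

```text
(no output)
```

View pics/s4c.png

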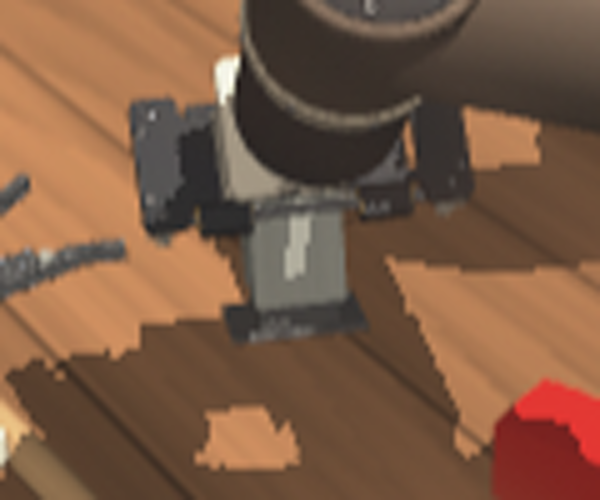

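```bash
cat > tilt.py <<'E'
from h import *
p,d=vision.read_camera('scene');c=cam('scene');W=cloud(c,d)
s=read_state();tc=np.array(s['ee_pos'])
g=p.astype(int);grey=(g.max(-1)-g.min(-1)<25)
import sys
def plane(lo,hi):
    m=grey&(np.abs(W[...,0]-tc[0])<.08)&(np.abs(W[...,1]-tc[1])<.08)&(W[...,2]>lo)&(W[...,2]<hi)
    return m
lo,hi=float(sys.argv[1]),float(sys.argv[2])
m=plane(lo,hi);P=W[m];
for it in range(6):
    ce=np.median(P,0) if it==0 else P.mean(0);U,S,V=np.linalg.svd(P-ce,full_matrices=False);n=V[2];r=np.abs((P-ce)@n);P=P[r<max(.003,np.percentile(r,80) if it<4 else .003)]
print(len(P),'c',P.mean(0).round(4),'n',n.round(3),'tilt from vertical deg',np.degrees(np.arcsin(n[2])).round(2), 'sing',S.round(3))
E
python3 tilt.py 0.07 0.13
```

```text
209 c [0.5063 0.0365 0.1028] n [-0.408 -0.913 -0.016] tilt from vertical deg -0.92 sing [0.248 0.227 0.022]
```

Request:
{"op": "carry_out", "data": {"series": [[[0,1.36,-1.46,0,0,0],[0,1.36,-1.46,0,0,0],[0,0.68,-0.73,0,0,0],[0,0,0,0,0,0]]]}}

```text
clock: 8.05
ee_pos: [0.4928, 0.0002, 0.1095]
ee_rot: [[-0.926, -0.274, -0.261], [0.379, -0.672, -0.636], [-0.001, -0.687, 0.726]]
contact_force: [-0.1, -0.8, -4.8]
gripper_width: 0.0581
```

```bash
python3 tilt.py 0.03 0.075; python3 - <<'E'
from h import *
delta([.5,.0,.1])
p,d=vision.read_camera('scene');c=cam('scene');W=cloud(c,d)
cv2.imwrite('pics/s5c.png',cv2.resize(p[110:220,190:310,::-1],None,fx=5,fy=5,interpolation=cv2.INTER_CUBIC))
E
```

```text
158 c [0.5083 0.0358 0.0534] n [0.428 0.903 0.044] tilt from vertical deg 2.52 sing [0.207 0.168 0.018]
pos [0.4934 0.0005 0.1107] tool delta cm [-0.63  0.59 -0.92]
[[-0.926, -0.273, -0.261], [0.378, -0.673, -0.636], [-0.002, -0.688, 0.726]] q [ 0.68  0.54 -0.46  0.37 -1.33 -1.3 ] F [-0.5  0.1 -4.3] w 0.0577
```

View pics/s5c.png

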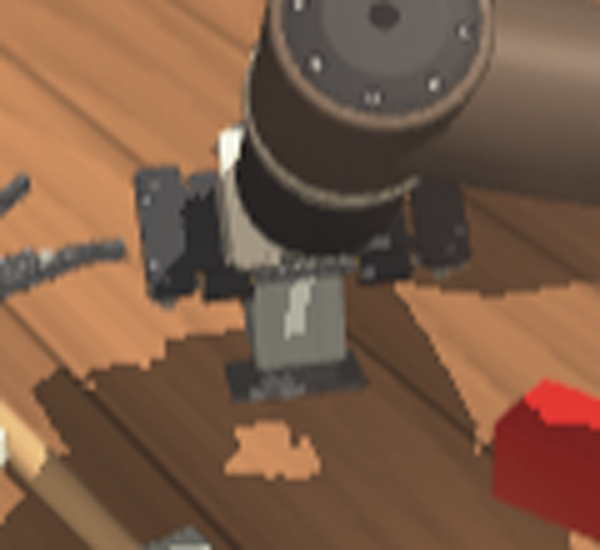

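Request:
{"op": "carry_out", "data": {"series": [[[0,0.68,-0.73,2,0,0],[0,0.35,-0.36,0,0,0],[0,0.2,-0.22,0,0,0],[0,0,0,0,0,0]]], "grip_force": 15}}

```text
clock: 8.48
ee_pos: [0.4939, 0.0009, 0.0929]
ee_rot: [[-0.926, -0.281, -0.252], [0.377, -0.695, -0.613], [-0.003, -0.662, 0.749]]
contact_force: [0.4, -0.7, -5.4]
gripper_width: 0.0581
```

```bash
python3 tilt.py 0.03 0.055; python3 - <<'E'
from h import *
delta([.5,.0,.1])
p,d=vision.read_camera('scene');c=cam('scene');W=cloud(c,d)
m=(np.abs(W[...,0]-.5)<.08)&(np.abs(W[...,1]-.02)<.08)
g=p.astype(int);m&=(g.max(-1)-g.min(-1)<20)&(g.max(-1)<110)&(W[...,2]<.03);print('min plate z',np.percentile(W[m][:,2],[2,10,25,50]),m.sum())
E
```

```text
36 c [0.5032 0.0366 0.0439] n [0.414 0.414 0.811] tilt from vertical deg 54.19 sing [0.11  0.031 0.01 ]
pos [0.4939 0.0009 0.0931] tool delta cm [-0.6  -0.57  0.42]
[[-0.926, -0.281, -0.252], [0.377, -0.694, -0.613], [-0.003, -0.662, 0.749]] q [ 0.68  0.58 -0.46  0.38 -1.32 -1.32] F [-0.1  0.6 -5.3] w 0.0583
min plate z [0.00425574 0.0070968  0.00955048 0.01207969] 163
```

Request:
{"op": "carry_out", "data": {"series": [[[0,0.13,-0.15,0,0,0],[0,0.13,-0.15,0,0,0],[0,0,0,0,0,0]]]}}

```text
clock: 8.83
ee_pos: [0.4943, 0.0009, 0.0895]
ee_rot: [[-0.926, -0.28, -0.252], [0.377, -0.696, -0.612], [-0.004, -0.662, 0.75]]
contact_force: [1.8, 0.0, 3.0]
gripper_width: 0.058
```

Request:
{"op": "carry_out", "data": {"series": [[[0,0.1,-0.11,0,0,0],[0,0,0,0,0,0]]]}}

```text
clock: 9.0
ee_pos: [0.4942, 0.001, 0.0877]
ee_rot: [[-0.926, -0.28, -0.252], [0.377, -0.695, -0.612], [-0.003, -0.662, 0.75]]
contact_force: [1.5, 0.8, 3.3]
gripper_width: 0.0579
```

Request:
{"op": "carry_out", "data": {"series": [[[0,0.1,-0.11,0,0,0],[0,0,0,0,0,0]]]}}

```text
clock: 9.17
ee_pos: [0.4941, 0.0008, 0.087]
ee_rot: [[-0.926, -0.281, -0.251], [0.376, -0.696, -0.611], [-0.003, -0.66, 0.751]]
contact_force: [1.9, 1.9, 9.9]
gripper_width: 0.0581
```

```bash
python3 tilt.py 0.024 0.06; python3 - <<'E'
from h import *
p,d=vision.read_camera('scene')
cv2.imwrite('pics/s6c.png',cv2.resize(p[110:230,180:310,::-1],None,fx=5,fy=5,interpolation=cv2.INTER_CUBIC))
p,d=vision.read_camera('wrist')
cv2.imwrite('pics/w6.png',p[:,:,::-1])
E
```

```text
136 c [0.5084 0.0336 0.0426] n [-0.376 -0.918 -0.124] tilt from vertical deg -7.1 sing [0.185 0.119 0.017]
```

View pics/s6c.png

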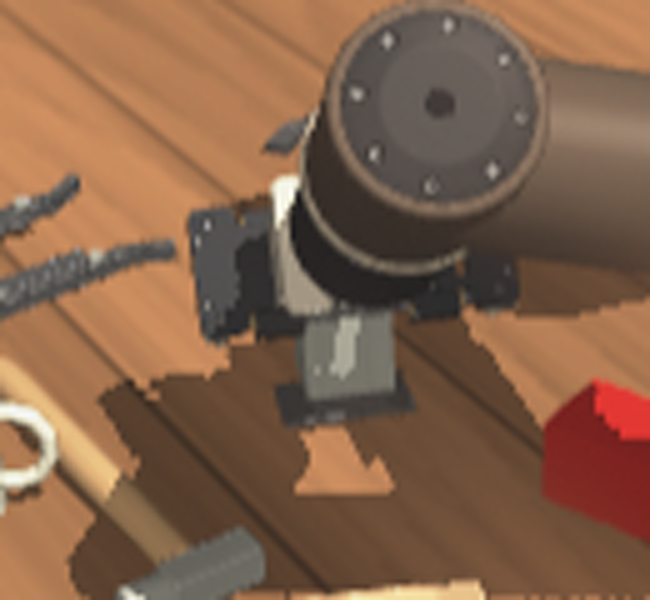

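View pics/w6.png

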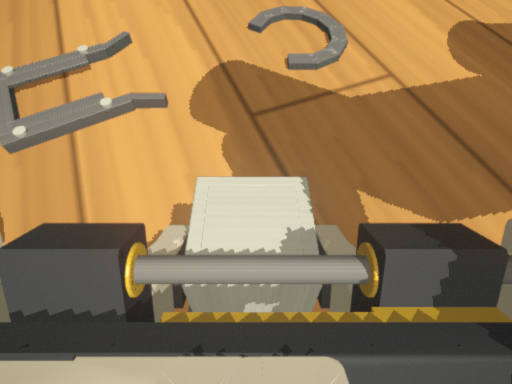

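```bash
cat > wt.py <<'E'
from h import *
import sys
def wtilt(box=(200,305,182,250)):
    c=cam('wrist');p,d=vision.read_camera('wrist');W=cloud(c,d);u0,u1,v0,v1=box
    P=W[v0:v1,u0:u1].reshape(-1,3);P=P[np.isfinite(P[:,0])]
    for it in range(6):
        ce=np.median(P,0) if it==0 else P.mean(0);n=np.linalg.svd(P-ce,full_matrices=False)[2][2];r=np.abs((P-ce)@n);P=P[r<max(.002,2*np.median(r))]
    n*=np.sign(n[2]);print(len(P),'c',P.mean(0).round(4),'n',n.round(4),'tilt',np.degrees(np.arccos(n[2])).round(2))
if __name__=='__main__':wtilt(tuple(int(a) for a in sys.argv[1:5]) if len(sys.argv)>4 else (200,305,182,250))
E
python3 wt.py
```

```text
7111 c [ 0.4902 -0.0053  0.1116] n [-0.0526 -0.124   0.9909] tilt 7.74
```

Request:
{"op": "carry_out", "data": {"series": [[[0,-0.33,0.37,0,0,0],[0,0,0,4,0,0],[0,0,0,3.7,0,0],[0,0,0,0,0,0]]], "grip_force": 25}}

```text
clock: 9.7
ee_pos: [0.4931, 0.0011, 0.0886]
ee_rot: [[-0.926, -0.315, -0.209], [0.377, -0.772, -0.511], [-0.001, -0.552, 0.834]]
contact_force: [0.5, -0.0, -6.1]
gripper_width: 0.0577
```

```bash
python3 wt.py; python3 tilt.py .024 .06; python3 -c "
from h import *
delta([.49,0,.08])"
```

```text
7099 c [ 0.4905 -0.0018  0.1139] n [4.0e-04 1.7e-03 1.0e+00] tilt 0.1
108 c [0.5077 0.0277 0.0407] n [-0.42  -0.905  0.067] tilt from vertical deg 3.87 sing [0.166 0.095 0.014]
pos [0.4932 0.001  0.0893] tool delta cm [ 0.26  0.69 -0.65]
[[-0.926, -0.313, -0.211], [0.378, -0.77, -0.514], [-0.001, -0.556, 0.831]] q [ 0.7   0.66 -0.44  0.4  -1.41 -1.36] F [-0.1 -0.7 -4.8] w 0.0578
```

Request:
{"op": "carry_out", "data": {"series": [[[0,0.06,-0.09,0,0,0],[0,0.06,-0.09,0,0,0],[0,0,0,0,0,0]]], "grip_force": 10}}

```text
clock: 10.05
ee_pos: [0.4936, 0.0007, 0.0886]
ee_rot: [[-0.926, -0.312, -0.212], [0.378, -0.77, -0.515], [-0.003, -0.557, 0.831]]
contact_force: [-0.0, -0.6, -4.6]
gripper_width: 0.0579
```

Request:
{"op": "carry_out", "data": {"series": [[[0,0.04,-0.06,0,0,0],[0,0,0,0,0,0]]]}}

```text
clock: 10.22
ee_pos: [0.4938, 0.0008, 0.088]
ee_rot: [[-0.926, -0.312, -0.212], [0.378, -0.77, -0.514], [-0.003, -0.556, 0.831]]
contact_force: [0.0, -0.5, -5.1]
gripper_width: 0.0583
```

```bash
python3 wt.py;  python3 -c "
from h import *
delta([.49,0,.08])"
```

```text
7101 c [ 0.4911 -0.0022  0.1132] n [-0.0037 -0.0022  1.    ] tilt 0.25
pos [0.4938 0.0008 0.088 ] tool delta cm [ 0.32  0.63 -0.54]
[[-0.926, -0.312, -0.212], [0.378, -0.77, -0.514], [-0.003, -0.556, 0.831]] q [ 0.7   0.67 -0.44  0.4  -1.41 -1.36] F [ 0.7  0.2 -4.1] w 0.0581
```

Request:
{"op": "carry_out", "data": {"series": [[[0,0.08,-0.12,0,0,0],[0,0,0,0,0,0]]]}}

```text
clock: 10.43
ee_pos: [0.4937, 0.0009, 0.0863]
ee_rot: [[-0.926, -0.312, -0.212], [0.377, -0.771, -0.514], [-0.003, -0.556, 0.832]]
contact_force: [-0.5, 0.0, -4.3]
gripper_width: 0.0579
```

Request:
{"op": "carry_out", "data": {"series": [[[0,0.06,-0.08,0,0,0],[0,0,0,0,0,0]]]}}

```text
clock: 10.6
ee_pos: [0.4938, 0.0008, 0.0854]
ee_rot: [[-0.926, -0.312, -0.211], [0.377, -0.771, -0.513], [-0.003, -0.555, 0.832]]
contact_force: [-0.1, -0.0, -4.0]
gripper_width: 0.0584
```

```bash
python3 wt.py;  python3 -c "
from h import *
delta([.49,0,.08])"
```

```text
7102 c [ 0.4912 -0.0022  0.1107] n [-0.0022 -0.0018  1.    ] tilt 0.16
pos [0.4938 0.0008 0.0854] tool delta cm [ 0.32  0.48 -0.33]
[[-0.926, -0.312, -0.211], [0.377, -0.771, -0.513], [-0.003, -0.555, 0.832]] q [ 0.7   0.67 -0.44  0.4  -1.4  -1.36] F [ 0.   0.2 -4.3] w 0.0581
```

Request:
{"op": "carry_out", "data": {"series": [[[0,0.06,-0.08,0,0,0],[0,0,0,0,0,0]]]}}

```text
clock: 10.82
ee_pos: [0.4937, 0.0005, 0.085]
ee_rot: [[-0.926, -0.312, -0.211], [0.377, -0.772, -0.512], [-0.003, -0.554, 0.832]]
contact_force: [0.6, -0.1, 1.1]
gripper_width: 0.0577
```

Request:
{"op": "carry_out", "data": {"series": [[[0,0.06,-0.08,0,0,0],[0,0,0,0,0,0]]]}}

```text
clock: 10.98
ee_pos: [0.4938, 0.0006, 0.0846]
ee_rot: [[-0.926, -0.312, -0.211], [0.377, -0.772, -0.512], [-0.003, -0.554, 0.833]]
contact_force: [-0.2, 0.8, 6.6]
gripper_width: 0.0581
```

Request:
{"op": "carry_out", "data": {"series": [[[0,0.06,-0.08,0,0,0],[0,0,0,0,0,0]]]}}

```text
clock: 11.15
ee_pos: [0.4938, 0.0005, 0.0843]
ee_rot: [[-0.926, -0.312, -0.211], [0.377, -0.773, -0.511], [-0.003, -0.553, 0.833]]
contact_force: [-2.7, 3.3, 9.8]
gripper_width: 0.0579
```

Request:
{"op": "carry_out", "data": {"series": [[[0,0,0,0,0,0],[0,0,0,0,0,0],[0,0,0,0,0,0],[0,0,0,0,0,0],[0,0,0,0,0,0],[0,0,0,0,0,0]]], "gripper": 8.7}}

```text
clock: 11.65
ee_pos: [0.4937, 0.0006, 0.0823]
ee_rot: [[-0.926, -0.313, -0.211], [0.377, -0.771, -0.513], [-0.003, -0.555, 0.832]]
contact_force: [0.1, 0.2, -0.6]
gripper_width: 0.0861
```

```bash
python3 wt.py;  python3 -c "
from h import *
delta([.49,0,.08])"
```

```text
7107 c [ 0.4917 -0.0009  0.1099] n [-2.5e-03 -6.0e-04  1.0e+00] tilt 0.15
pos [0.4937 0.0006 0.0823] tool delta cm [ 0.32  0.29 -0.08]
[[-0.926, -0.312, -0.212], [0.377, -0.771, -0.513], [-0.003, -0.555, 0.832]] q [ 0.7   0.67 -0.44  0.4  -1.4  -1.36] F [ 0.2 -0.   0.2] w 0.0866
```

Request:
{"op": "carry_out", "data": {"series": [[[0,-1.5,0,0,0,0],[0,-3,0,0,0,0],[0,-3,0,0,0,0],[0,-3.5,0,0,0,0],[0,-1.7,2.5,0,0,0],[0,-1.7,2.5,0,0,0],[0,-1.7,2.5,0,0,0],[0,-1.1,1.7,0,0,0]]]}}

```text
clock: 12.37
ee_pos: [0.5283, 0.0864, 0.2569]
ee_rot: [[-0.926, -0.311, -0.213], [0.377, -0.77, -0.514], [-0.004, -0.557, 0.831]]
contact_force: [-0.3, 0.4, -0.0]
gripper_width: 0.0869
```

Request:
{"op": "carry_out", "data": {"series": [[[0,0,0,-7,0,0],[0,0,0,-7,0,0],[0,0,0,-7,0,0],[0,0,0,-7,0,0],[0,0,0,-7,0,0],[0,0,0,-7,0,0],[0,0,0,-7,0,0],[0,0,0,-7.1,0,0],[0,0,0,0,0,0]]]}}

```text
clock: 13.12
ee_pos: [0.5271, 0.0844, 0.257]
ee_rot: [[-0.925, 0.008, -0.38], [0.38, 0.005, -0.925], [-0.005, -1.0, -0.008]]
contact_force: [0.3, -0.4, -0.0]
gripper_width: 0.0869
```

```bash
python3 - <<'E'
from h import *
delta([.49,0,.08])
c=cam('wrist');p,d=vision.read_camera('wrist');cv2.imwrite('pics/w7.png',p[:,:,::-1]);np.savez('w7.npz',p=p,d=d,**{k:np.array(c[k]) for k in c})
E
```

```text
pos [0.5271 0.0844 0.257 ] tool delta cm [ 0.32 17.62  9.36]
[[-0.925, 0.008, -0.38], [0.38, 0.005, -0.925], [-0.005, -1.0, -0.008]] q [ 0.53  0.11 -0.27 -0.   -1.18 -0.92] F [ 0.3 -0.4 -0. ] w 0.0869
```

View pics/w7.png

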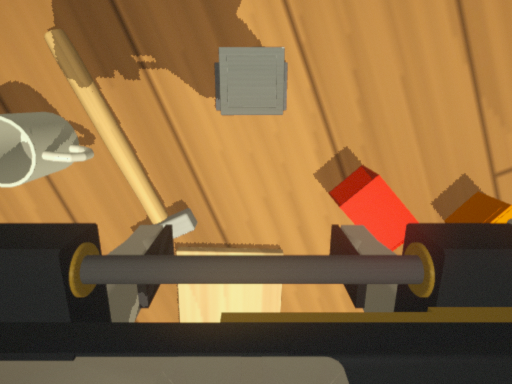

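```bash
python3 - <<'E'
from h import *
f=np.load('w7.npz');p=f['p'].astype(int);c={k:f[k] for k in ['fx','fy','cx','cy','R','t']}
W=cloud(c,f['d']);m=(W[...,2]>.1)&(W[...,2]<.125);k=np.zeros(m.shape,np.uint8);k[20:140,190:320]=m[20:140,190:320]
v,u=np.nonzero(k);P=np.array([ray(c,a,b,.112) for a,b in zip(u,v)])
r=cv2.minAreaRect(P[:,:2].astype(np.float32));print(r,cv2.boxPoints(r).round(4).tolist(), np.median(W[k>0][:,2]))
q=np.array(r[0]);delta([*q,.25]);delta([*q,.077])
E
```

```text
((0.4923773407936096, 0.0004938654601573944), (0.05622963234782219, 0.05724533647298813), 67.69384765625) [[0.4551999866962433, -0.014700000174343586], [0.5081999897956848, -0.036400001496076584], [0.5295000076293945, 0.015599999576807022], [0.4765999913215637, 0.03739999979734421]] 0.10939970923900777
pos [0.5274 0.0843 0.2564] tool delta cm [0.06 0.63 9.08]
[[-0.925, 0.005, -0.38], [0.38, -0.0, -0.925], [-0.005, -1.0, -0.002]] q [ 0.53  0.11 -0.27  0.   -1.18 -0.92] F [0.1 0.7 0.1] w 0.0868
pos [0.5274 0.0843 0.2564] tool delta cm [ 0.14 17.93  9.11]
[[-0.925, 0.005, -0.38], [0.38, -0.0, -0.925], [-0.005, -1.0, -0.002]] q [ 0.53  0.11 -0.27  0.   -1.18 -0.92] F [0.1 0.7 0.1] w 0.0868
```

Request:
{"op": "carry_out", "data": {"series": [[[0,0,3,0,0,0],[0,0,3,0,0,0],[0,0,3.1,0,0,0],[0.1,3,0,0,0,0],[0,3,0,0,0,0],[0,3,0,0,0,0],[0,3,0,0,0,0],[0,3,0,0,0,0],[0,2.3,0,0,0,0],[0,0.6,0,0,0,0]]]}}

```text
clock: 14.0
ee_pos: [0.4904, 0.0009, 0.0717]
ee_rot: [[-0.926, -0.006, -0.377], [0.377, -0.007, -0.926], [0.003, -1.0, 0.009]]
contact_force: [-0.6, -0.2, 0.2]
gripper_width: 0.087
```

```bash
python3 -c "
from h import *
delta([.4924,0.0005,.077])"
```

```text
pos [0.4904 0.0009 0.0717] tool delta cm [-0.2  -0.53 -0.04]
[[-0.926, -0.006, -0.377], [0.377, -0.007, -0.926], [0.003, -1.0, 0.009]] q [ 0.41  0.24 -0.6   0.01 -0.74 -0.8 ] F [-0.6 -0.2  0.2] w 0.087
```

Request:
{"op": "carry_out", "data": {"series": [[[0,0,0,0,0,0],[0,0,0,0,0,0],[0,0,0,0,0,0],[0,0,0,0,0,0],[0,0,0,0,0,0],[0,0,0,0,0,0]]], "gripper": 5, "grip_force": 40}}

```text
clock: 14.5
ee_pos: [0.494, 0.0017, 0.0769]
ee_rot: [[-0.926, 0.004, -0.377], [0.377, -0.003, -0.926], [-0.005, -1.0, 0.001]]
contact_force: [1.7, -1.3, 3.3]
gripper_width: 0.0574
```

```bash
python3 -c "
from h import *
delta([.4924,0.0005,.077])"
```

```text
pos [0.494  0.0017 0.0769] tool delta cm [ 0.1  -0.01  0.17]
[[-0.926, 0.004, -0.377], [0.377, -0.003, -0.926], [-0.005, -1.0, 0.001]] q [ 0.41  0.23 -0.59  0.01 -0.74 -0.8 ] F [ 1.7 -1.3  3.3] w 0.0574
```

Request:
{"op": "carry_out", "data": {"series": [[[0,-1,0,0,0,0],[0,-2,0,0,0,0],[0,-1,0,0,0,0],[0,0,0,0,0,0]]]}}

```text
clock: 14.83
ee_pos: [0.4941, 0.002, 0.1178]
ee_rot: [[-0.926, 0.005, -0.377], [0.377, -0.002, -0.926], [-0.006, -1.0, 0.0]]
contact_force: [-0.2, 0.0, -4.8]
gripper_width: 0.0581
```

Request:
{"op": "carry_out", "data": {"series": [[[0,0,0,0,6.7,0],[0,0,0,0,6.7,0],[0,0,0,0,6.7,0],[0,0,0,0,6.7,0],[0,0,0,0,6.7,0],[0,0,0,0,6.7,0],[0,0,0,0,6.7,0],[0,0,0,0,6.7,0],[0,0,0,0,6.7,0],[0,0,0,0,0,0]]]}}

```text
clock: 15.67
ee_pos: [0.4922, 0.0015, 0.1147]
ee_rot: [[-0.125, 0.0, -0.992], [0.992, -0.004, -0.125], [-0.004, -1.0, 0.0]]
contact_force: [-0.0, -0.3, -5.3]
gripper_width: 0.058
```

```bash
python3 - <<'E'
from h import *
a=0.121;ex=np.array([np.cos(a),np.sin(a)]);ey=np.array([-np.sin(a),np.cos(a)])
delta([*(.43*ex-.357*ey),.117])
p,d=vision.read_camera('scene');cv2.imwrite('pics/s8.png',p[:,:,::-1])
E
```

```text
pos [0.4922 0.0015 0.1147] tool delta cm [-29.88  -0.12   6.01]
[[-0.125, 0.0, -0.992], [0.992, -0.004, -0.125], [-0.004, -1.0, 0.0]] q [ 0.41  0.18 -0.55  0.   -0.84 -1.85] F [-0.  -0.3 -5.3] w 0.058
```

View pics/s8.png

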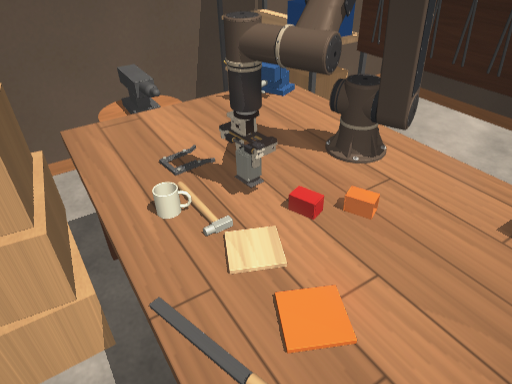

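Request:
{"op": "carry_out", "data": {"series": [[[-1.5,0,1,0,0,0],[-3.5,0,1,0,0,0],[-3.5,0,1,0,0,0],[-3.5,0,1,0,0,0],[-3.5,0,1,0,0,0],[-3.5,0,1,0,0,0],[-3.5,0,0,0,0,0],[-3.5,0,0,0,0,0],[-2.9,0,0,0,0,0],[-1,0,0,0,0,0]]]}}

```text
clock: 16.55
ee_pos: [0.4728, -0.3061, 0.1161]
ee_rot: [[-0.134, 0.001, -0.991], [0.991, -0.004, -0.134], [-0.004, -1.0, -0.001]]
contact_force: [0.5, -0.0, -4.8]
gripper_width: 0.0578
```

Request:
{"op": "carry_out", "data": {"series": [[[0,0,0,0,0,0],[0,1,0,0,0,0],[0,1,0,0,0,0],[0,0,0,0,0,0]]]}}

```text
clock: 16.88
ee_pos: [0.4708, -0.3011, 0.0939]
ee_rot: [[-0.133, -0.003, -0.991], [0.991, -0.002, -0.133], [-0.001, -1.0, 0.003]]
contact_force: [-0.5, 0.0, -4.7]
gripper_width: 0.0583
```

```bash
python3 - <<'E'
from h import *
a=0.121;ex=np.array([np.cos(a),np.sin(a)]);ey=np.array([-np.sin(a),np.cos(a)])
delta([*(.43*ex-.357*ey),.0769])
p,d=vision.read_camera('top');cv2.imwrite('pics/t9.png',cv2.resize(p[90:240,310:460,::-1],None,fx=4,fy=4,interpolation=cv2.INTER_CUBIC))
c=cam('wrist');p,d=vision.read_camera('wrist');cv2.imwrite('pics/w9.png',p[:,:,::-1]);np.savez('w9.npz',p=p,d=d,**{k:np.array(c[k]) for k in c})
E
```

```text
pos [ 0.4708 -0.3011  0.0939] tool delta cm [-0.12  1.7   0.1 ]
[[-0.133, -0.003, -0.991], [0.991, -0.002, -0.133], [-0.001, -1.0, 0.003]] q [-0.22  0.31 -0.43  0.   -0.84 -1.22] F [-0.5  0.  -4.7] w 0.0583
```

View pics/w9.png

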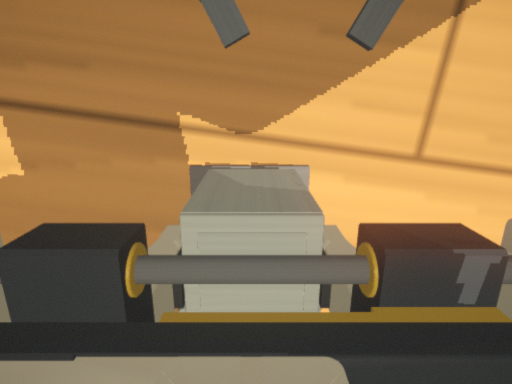

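View pics/t9.png

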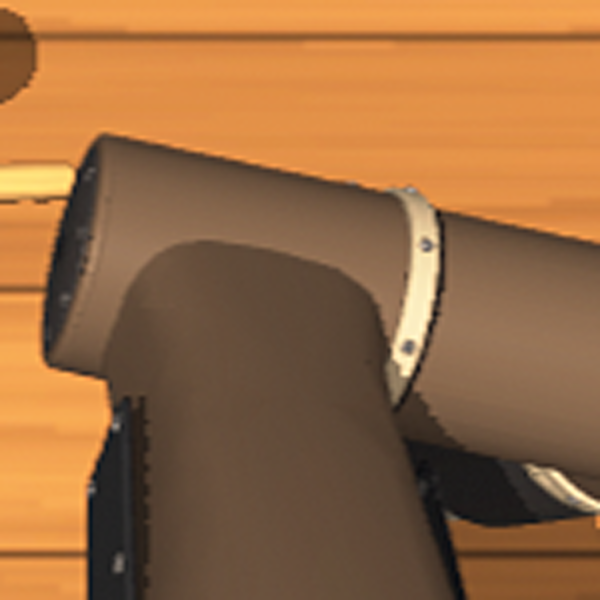

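Request:
{"op": "carry_out", "data": {"series": [[[-0.1,1,0,0,0.6,0],[0,0.55,0,0,0,0],[0,0,0,0,0,0],[0,0,0,0,0,0]]]}}

```text
clock: 17.32
ee_pos: [0.4725, -0.3036, 0.0808]
ee_rot: [[-0.121, 0.0, -0.993], [0.993, -0.003, -0.121], [-0.004, -1.0, 0.0]]
contact_force: [0.2, -0.3, -4.4]
gripper_width: 0.0578
```

```bash
cat >> h.py <<'E'
def hold():
    a=0.121;ex=np.array([np.cos(a),np.sin(a)]);ey=np.array([-np.sin(a),np.cos(a)])
    s=read_state();p=np.array(s['ee_pos']);R=np.array(s['ee_rot'])
    print('s',(p[:2]@ex-.589).round(4),'l',(p[:2]@ey+.357).round(4),'z',p[2].round(4),'yaw err deg',round(float(np.degrees(np.arctan2(R[1,0],R[0,0])-np.pi/2-a)),2),'F',np.round(s['contact_force'],1),np.round(R[2],3))
E
python3 -c "
from h import *
hold()"
```

```text
s -0.1566 l -0.0014 z 0.0808 yaw err deg 0.02 F [ 0.2 -0.3 -4.4] [-0.004 -1.     0.   ]
```

Request:
{"op": "carry_out", "data": {"series": [[[0.1,0.2,0,0,0,0],[0,0,-0.5,0,0,0],[0,0,-0.8,0,0,0],[0,0,-0.8,0,0,0],[0,0,-0.8,0,0,0],[0,0,-0.8,0,0,0],[0,0,0,0,0,0]]]}}

```text
clock: 17.9
ee_pos: [0.5117, -0.2983, 0.0794]
ee_rot: [[-0.122, 0.003, -0.993], [0.993, -0.004, -0.122], [-0.005, -1.0, -0.002]]
contact_force: [1.0, -0.0, -4.9]
gripper_width: 0.058
```

```bash
python3 -c "
from h import *
hold()"
```

```text
s -0.117 l -0.0009 z 0.0794 yaw err deg 0.06 F [ 1.  -0.  -4.9] [-0.005 -1.    -0.002]
```

Request:
{"op": "carry_out", "data": {"series": [[[0.08,0.1,-0.5,0,0,0],[0,0,-0.8,0,0,0],[0,0,-0.8,0,0,0],[0,0,-0.8,0,0,0],[0,0,-0.8,0,0,0],[0,0,-0.8,0,0,0],[0,0,0,0,0,0]]]}}

```text
clock: 18.48
ee_pos: [0.5563, -0.292, 0.0784]
ee_rot: [[-0.122, 0.003, -0.993], [0.993, -0.004, -0.122], [-0.005, -1.0, -0.003]]
contact_force: [1.2, -1.0, -1.2]
gripper_width: 0.0574
```

```bash
python3 -c "
from h import *
hold()"
```

```text
s -0.0721 l -0.0 z 0.0784 yaw err deg 0.05 F [ 1.2 -1.  -1.2] [-0.005 -1.    -0.003]
```

Request:
{"op": "carry_out", "data": {"series": [[[0,-0.05,-0.5,0,0,0],[0,0,-0.8,0,0,0],[0,0,-0.8,0,0,0],[0,0,-0.8,0,0,0],[0,0,-0.8,0,0,0],[0,0,0,0,0,0]]]}}

```text
clock: 18.98
ee_pos: [0.5927, -0.2875, 0.0787]
ee_rot: [[-0.121, 0.002, -0.993], [0.993, -0.004, -0.121], [-0.004, -1.0, -0.002]]
contact_force: [0.2, 0.3, -4.6]
gripper_width: 0.0577
```

```bash
python3 -c "
from h import *
hold()"
```

```text
s -0.0353 l 0.0001 z 0.0787 yaw err deg 0.04 F [ 0.2  0.3 -4.6] [-0.004 -1.    -0.002]
```

Request:
{"op": "carry_out", "data": {"series": [[[0,0,-0.6,0,0,0],[0,0,-0.8,0,0,0],[0,0,-0.8,0,0,0],[0,0,-0.7,0,0,0],[0,0,0,0,0,0]]]}}

```text
clock: 19.4
ee_pos: [0.6213, -0.284, 0.0789]
ee_rot: [[-0.121, 0.002, -0.993], [0.993, -0.004, -0.121], [-0.004, -1.0, -0.002]]
contact_force: [0.5, -0.7, -3.4]
gripper_width: 0.0577
```

Request:
{"op": "carry_out", "data": {"series": [[[0,0,-0.3,0,0,0],[0,0,0,0,0,0]]]}}

```text
clock: 19.57
ee_pos: [0.6227, -0.2838, 0.0789]
ee_rot: [[-0.121, 0.001, -0.993], [0.993, -0.004, -0.121], [-0.004, -1.0, -0.001]]
contact_force: [-0.5, -1.2, -4.1]
gripper_width: 0.0579
```

```bash
python3 -c "
from h import *
hold()"
```

```text
s -0.0051 l 0.0001 z 0.0789 yaw err deg 0.01 F [-0.5 -1.2 -4.1] [-0.004 -1.    -0.001]
```

Advance in small steps until the stop pushes back.

Request:
{"op": "carry_out", "data": {"series": [[[0,0,-0.3,0,0,0],[0,0,0,0,0,0]]]}}

```text
clock: 19.73
ee_pos: [0.6257, -0.2834, 0.079]
ee_rot: [[-0.121, 0.002, -0.993], [0.993, -0.004, -0.121], [-0.004, -1.0, -0.001]]
contact_force: [1.0, -0.9, -5.3]
gripper_width: 0.0579
```

Request:
{"op": "carry_out", "data": {"series": [[[0,0,-0.2,0,0,0],[0,0,0,0,0,0]]]}}

```text
clock: 19.9
ee_pos: [0.6276, -0.2832, 0.0789]
ee_rot: [[-0.121, 0.002, -0.993], [0.993, -0.004, -0.121], [-0.004, -1.0, -0.001]]
contact_force: [0.3, 0.3, -4.9]
gripper_width: 0.0579
```

Request:
{"op": "carry_out", "data": {"series": [[[0,0,-0.2,0,0,0],[0,0,0,0,0,0]]]}}

```text
clock: 20.07
ee_pos: [0.6298, -0.283, 0.079]
ee_rot: [[-0.121, 0.002, -0.993], [0.993, -0.004, -0.121], [-0.004, -1.0, -0.001]]
contact_force: [-0.5, 0.8, -5.8]
gripper_width: 0.0579
```

```bash
python3 -c "
from h import *
hold()"
```

```text
s 0.002 l 0.0001 z 0.079 yaw err deg 0.01 F [-0.5  0.8 -5.8] [-0.004 -1.    -0.001]
```

Request:
{"op": "carry_out", "data": {"series": [[[0,0,-0.15,0,0,0],[0,0,0,0,0,0]]]}}

```text
clock: 20.23
ee_pos: [0.6311, -0.2828, 0.0789]
ee_rot: [[-0.121, 0.001, -0.993], [0.993, -0.004, -0.121], [-0.004, -1.0, -0.001]]
contact_force: [0.3, 0.5, -5.2]
gripper_width: 0.0581
```

Request:
{"op": "carry_out", "data": {"series": [[[0,0,-0.15,0,0,0],[0,0,0,0,0,0]]]}}

```text
clock: 20.4
ee_pos: [0.6324, -0.2826, 0.0789]
ee_rot: [[-0.121, 0.001, -0.993], [0.993, -0.004, -0.121], [-0.004, -1.0, -0.001]]
contact_force: [-0.7, -0.3, -4.9]
gripper_width: 0.0583
```

```bash
python3 - <<'E'
from h import *
hold()
for n in ['scene','wrist']:
    p,d=vision.read_camera(n);cv2.imwrite(f'pics/{n}10.png',p[:,:,::-1] if n=='wrist' else cv2.resize(p[100:200,140:280,::-1],None,fx=5,fy=5,interpolation=cv2.INTER_CUBIC))
E
```

```text
s 0.0047 l 0.0002 z 0.0789 yaw err deg 0.0 F [-0.7 -0.3 -4.9] [-0.004 -1.    -0.001]
```

View pics/scene10.png

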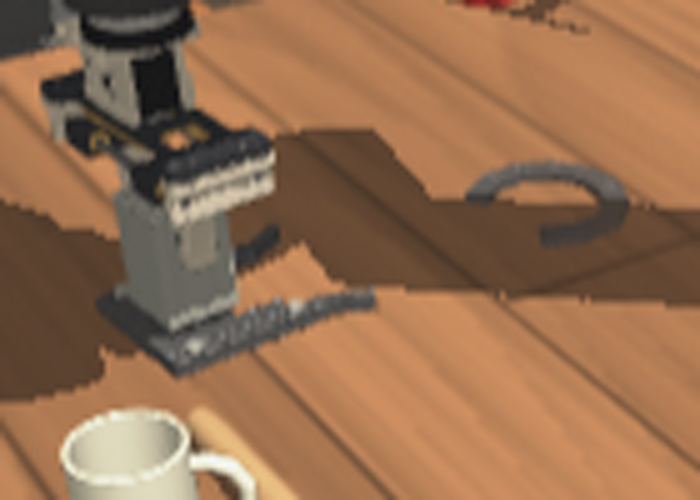

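View pics/wrist10.png

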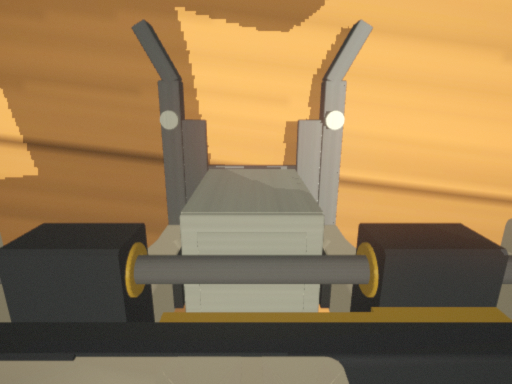

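```bash
python3 - <<'E'
from h import *
c=cam('wrist');a=0.121;ex=np.array([np.cos(a),np.sin(a)])
for n,u,v,z in [('lipL',196,121,.014),('lipR',309,121,.014),('plate top rear',250,165.5,.005),('plate bot?',250,165.5,.0015)]:
    w=ray(c,u,v,z);print(n,w.round(4),(w[:2]@ex-.589).round(4))
p=cv2.imread('pics/wrist10.png');cv2.imwrite('pics/w10c.png',cv2.resize(p[90:215,150:360],None,fx=3.8,fy=3.8,interpolation=cv2.INTER_CUBIC))
E
```

```text
lipL [ 0.5746 -0.3267  0.014 ] -0.058
lipR [ 0.5655 -0.2517  0.014 ] -0.0581
plate top rear [ 0.602  -0.2871  0.005 ] -0.0261
plate bot? [ 0.6027 -0.2871  0.0015] -0.0254
```

View pics/w10c.png

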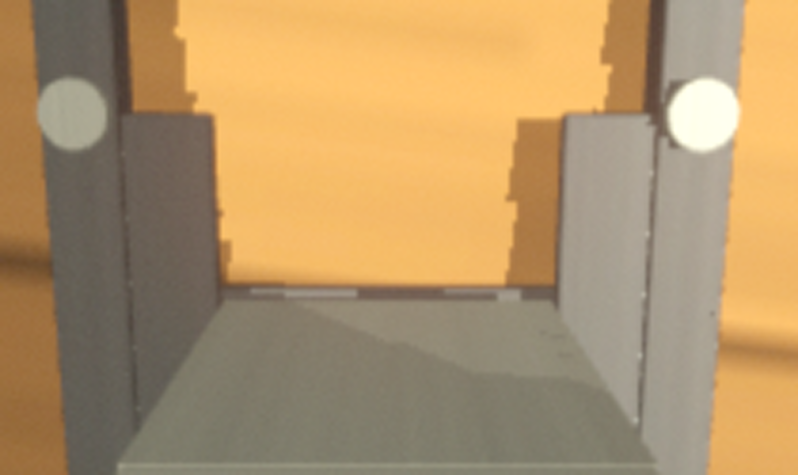

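Request:
{"op": "carry_out", "data": {"series": [[[0,0,-0.15,0,0,0],[0,0,0,0,0,0]]]}}

```text
clock: 20.67
ee_pos: [0.6336, -0.2824, 0.079]
ee_rot: [[-0.121, 0.001, -0.993], [0.993, -0.004, -0.121], [-0.004, -1.0, -0.0]]
contact_force: [-2.0, 0.2, -3.5]
gripper_width: 0.0577
```

Request:
{"op": "carry_out", "data": {"series": [[[0,0.1,-0.1,0,0,0],[0,0.05,0,0,0,0],[0,0,0,0,0,0],[0,0,0,0,0,0]]]}}

```text
clock: 21.0
ee_pos: [0.6341, -0.2826, 0.0779]
ee_rot: [[-0.121, 0.0, -0.993], [0.993, -0.004, -0.121], [-0.004, -1.0, 0.0]]
contact_force: [-5.8, 0.9, 1.5]
gripper_width: 0.0576
```

```bash
python3 -c "
from h import *
hold()"
```

```text
s 0.0064 l -0.0 z 0.0779 yaw err deg 0.0 F [-5.8  0.9  1.5] [-0.004 -1.     0.   ]
```

Request:
{"op": "carry_out", "data": {"series": [[[0,-0.4,0,0,0,0],[0,-0.6,0,0,0,0],[0,-0.6,0,0,0,0],[0,-0.6,0,0,0,0],[0,-0.6,0,0,0,0],[0,0,0,0,0,0]]]}}

```text
clock: 21.5
ee_pos: [0.6351, -0.2822, 0.107]
ee_rot: [[-0.121, 0.002, -0.993], [0.993, -0.004, -0.121], [-0.004, -1.0, -0.002]]
contact_force: [-2.7, -0.2, -3.8]
gripper_width: 0.0577
```

```bash
python3 - <<'E'
from h import *
hold()
p,d=vision.read_camera('scene');cv2.imwrite('pics/s11.png',cv2.resize(p[80:200,140:280,::-1],None,fx=5,fy=5,interpolation=cv2.INTER_CUBIC))
E
```

```text
s 0.0074 l 0.0002 z 0.107 yaw err deg 0.01 F [-2.7 -0.2 -3.8] [-0.004 -1.    -0.002]
```

View pics/s11.png

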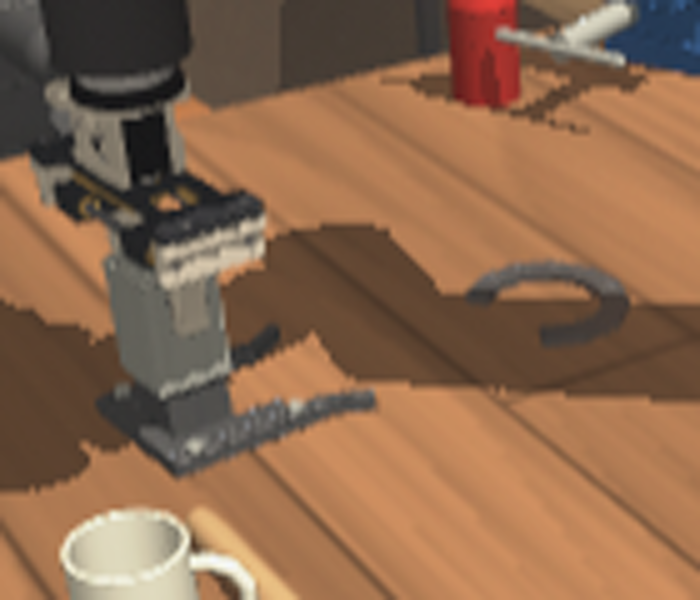

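Request:
{"op": "carry_out", "data": {"series": [[[0,-0.7,0.05,0,0,0],[0,-0.8,0.05,0,0,0],[0,-0.8,0,0,0,0],[0,-0.8,0,0,0,0],[0,-0.8,0,0,0,0],[0,-0.8,0,0,0,0],[0,-0.8,0,0,0,0],[0,-0.8,0,0,0,0],[0,-0.8,0,0,0,0],[0,-0.5,0,0,0,0]]]}}

```text
clock: 22.38
ee_pos: [0.6347, -0.2823, 0.1837]
ee_rot: [[-0.121, 0.004, -0.993], [0.993, -0.005, -0.121], [-0.005, -1.0, -0.004]]
contact_force: [-0.2, -0.2, -1.9]
gripper_width: 0.0578
```

Request:
{"op": "carry_out", "data": {"series": [[[0,-1,0,0,0,0],[0,-1,0,0,0,0],[0,-1,0,0,0,0],[0,0,0,0,0,0],[0,0,0,0,0,0]]]}}

```text
clock: 22.8
ee_pos: [0.6342, -0.282, 0.2124]
ee_rot: [[-0.121, 0.003, -0.993], [0.993, -0.004, -0.121], [-0.004, -1.0, -0.003]]
contact_force: [0.5, -0.4, -2.5]
gripper_width: 0.0578
```

```bash
python3 - <<'E'
from h import *
hold()
p,d=vision.read_camera('scene');cv2.imwrite('pics/s12.png',cv2.resize(p[40:200,140:300,::-1],None,fx=3.7,fy=3.7,interpolation=cv2.INTER_CUBIC))
E
```

```text
s 0.0065 l 0.0005 z 0.2124 yaw err deg 0.0 F [ 0.5 -0.4 -2.5] [-0.004 -1.    -0.003]
```

View pics/s12.png

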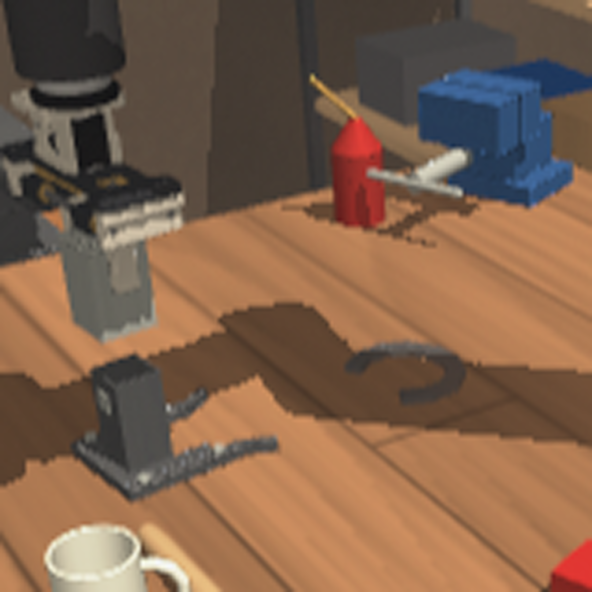

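Request:
{"op": "carry_out", "data": {"series": [[[1.5,0,-0.2,0,0,0],[3,0,-0.39,0,0,0],[4,0,-0.52,0,0,0],[4,0,-0.52,0,0,0],[4,0,-0.52,0,0,0],[4,0,-0.52,0,0,0],[4,0,-0.52,0,0,0],[4,0,-0.52,0,0,0],[4,0,-0.52,0,0,0],[4,0,-0.52,0,0,0]]]}}

```text
clock: 23.68
ee_pos: [0.6359, 0.0884, 0.2095]
ee_rot: [[-0.121, 0.0, -0.993], [0.993, -0.004, -0.121], [-0.004, -1.0, 0.0]]
contact_force: [1.1, -1.0, -2.0]
gripper_width: 0.0576
```

Request:
{"op": "carry_out", "data": {"series": [[[4,0,-0.52,0,0,0],[4,0,-0.52,0,0,0],[4,0,-0.52,0,0,0],[3,0,-0.39,0,0,0],[1.5,0,-0.2,0,0,0],[0.6,0,-0.1,0,0,0],[0,0,0,0,0,0]]]}}

```text
clock: 24.27
ee_pos: [0.6379, 0.2599, 0.2084]
ee_rot: [[-0.123, 0.0, -0.992], [0.992, -0.005, -0.123], [-0.005, -1.0, 0.0]]
contact_force: [-0.0, -0.7, -2.0]
gripper_width: 0.0578
```

```bash
python3 - <<'E'
from h import *
delta([.638,.258,.07])
for n in ['scene','wrist']:
    p,d=vision.read_camera(n);cv2.imwrite(f'pics/{n}13.png',p[:,:,::-1])
E
```

```text
pos [0.6379 0.2599 0.2084] tool delta cm [-0.13 13.84  0.  ]
[[-0.123, 0.0, -0.992], [0.992, -0.005, -0.123], [-0.005, -1.0, 0.0]] q [ 0.67  0.4   0.    0.   -1.18 -2.12] F [-0.  -0.7 -2. ] w 0.0578
```

View pics/scene13.png

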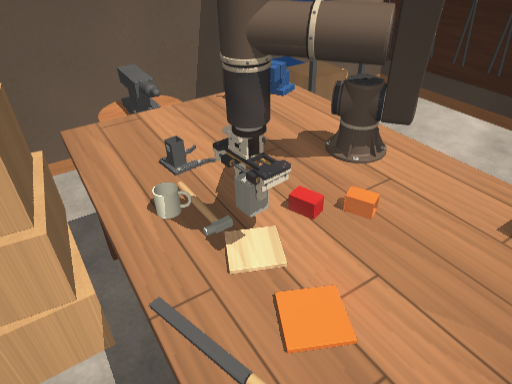

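View pics/wrist13.png

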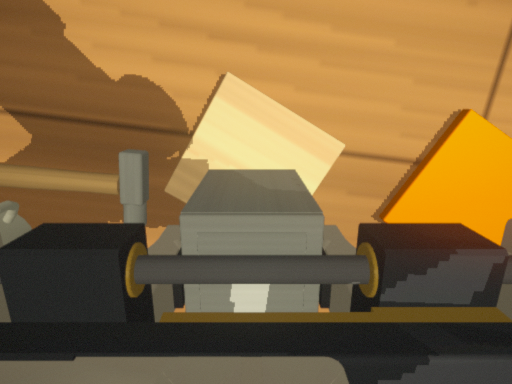

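Request:
{"op": "carry_out", "data": {"series": [[[-0.1,1.5,0,0,0,0],[0,2,0,0,0,0],[0,2,0,0,0,0],[0,2,0,0,0,0],[0,2,0,0,0,0],[0,1.5,0,0,0,0],[0,1,0,0,0,0],[0,0.5,0,0,0,0],[0,0,0,0,0,0],[0,0,0,0,0,0]]]}}

```text
clock: 25.2
ee_pos: [0.6393, 0.2567, 0.0851]
ee_rot: [[-0.12, 0.002, -0.993], [0.993, -0.004, -0.12], [-0.004, -1.0, -0.002]]
contact_force: [0.1, 0.1, -2.2]
gripper_width: 0.0578
```

```bash
python3 - <<'E'
from h import *
delta([.638,.258,.07])
p,d=vision.read_camera('scene');cv2.imwrite('pics/s14.png',cv2.resize(p[150:290,190:330,::-1],None,fx=4,fy=4,interpolation=cv2.INTER_CUBIC))
E
```

```text
pos [0.6393 0.2567 0.0851] tool delta cm [0.15 1.51 0.12]
[[-0.12, 0.002, -0.993], [0.993, -0.004, -0.12], [-0.004, -1.0, -0.002]] q [ 0.67  0.5  -0.14  0.01 -0.93 -2.12] F [ 0.1  0.1 -2.2] w 0.0578
```

View pics/s14.png

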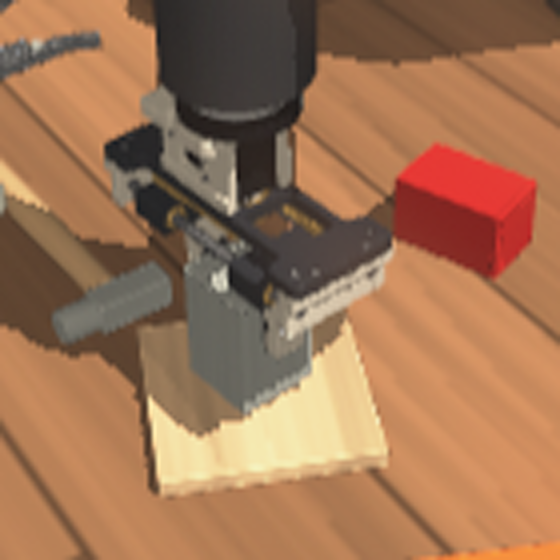

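Request:
{"op": "carry_out", "data": {"series": [[[0,0.4,0,0,0,0],[0,0.4,0,0,0,0],[0,0.3,0,0,0,0],[0,0,0,0,0,0]]]}}

```text
clock: 25.58
ee_pos: [0.6387, 0.2572, 0.0731]
ee_rot: [[-0.121, 0.001, -0.993], [0.993, -0.004, -0.121], [-0.004, -1.0, -0.001]]
contact_force: [0.7, 0.2, -2.4]
gripper_width: 0.0576
```

Request:
{"op": "carry_out", "data": {"series": [[[0,0.15,0,0,0,0],[0,0,0,0,0,0]]]}}

```text
clock: 25.75
ee_pos: [0.6389, 0.2572, 0.0729]
ee_rot: [[-0.121, 0.002, -0.993], [0.993, -0.004, -0.121], [-0.004, -1.0, -0.001]]
contact_force: [-2.3, -1.2, 4.1]
gripper_width: 0.058
```

Request:
{"op": "carry_out", "data": {"series": [[[0,0.15,0,0,0,0],[0,0,0,0,0,0]]]}}

```text
clock: 25.92
ee_pos: [0.639, 0.2572, 0.0729]
ee_rot: [[-0.122, 0.003, -0.993], [0.993, -0.004, -0.122], [-0.004, -1.0, -0.002]]
contact_force: [-5.2, -2.2, 13.5]
gripper_width: 0.0581
```

Request:
{"op": "carry_out", "data": {"series": [[[0,0.1,0,0,0,0],[0,0,0,0,0,0]]]}}

```text
clock: 26.08
ee_pos: [0.6391, 0.2572, 0.0729]
ee_rot: [[-0.122, 0.003, -0.993], [0.993, -0.003, -0.122], [-0.004, -1.0, -0.003]]
contact_force: [-8.0, -2.3, 18.9]
gripper_width: 0.0575
```

Request:
{"op": "carry_out", "data": {"series": [[[0,-0.2,0,0,0,0],[0,0,0,0,0,0]]]}}

```text
clock: 26.25
ee_pos: [0.6392, 0.2574, 0.0729]
ee_rot: [[-0.121, 0.003, -0.993], [0.993, -0.003, -0.121], [-0.003, -1.0, -0.003]]
contact_force: [-3.9, -0.1, 9.0]
gripper_width: 0.058
```

Request:
{"op": "carry_out", "data": {"series": [[[0,0,0,0,0,0],[0,0,0,0,0,0],[0,0,0,0,0,0],[0,0,0,0,0,0],[0,0,0,0,0,0],[0,0,0,0,0,0]]], "gripper": 8.7}}

```text
clock: 26.75
ee_pos: [0.6388, 0.2571, 0.0711]
ee_rot: [[-0.121, 0.001, -0.993], [0.993, -0.004, -0.121], [-0.004, -1.0, -0.001]]
contact_force: [-0.4, -0.0, 0.4]
gripper_width: 0.0861
```

Request:
{"op": "carry_out", "data": {"series": [[[0,-0.5,0,0,0,0],[0,-1.5,0,0,0,0],[0,-3,0,0,0,0],[0,-3,0,0,0,0],[0,-3,0,0,0,0],[0,-3,0,0,0,0],[0,-3,-2,0,0,0],[0,0,-4,0,0,0],[0,0,-3,0,0,0],[0,0,0,0,0,0]]]}}

```text
clock: 27.58
ee_pos: [0.7316, 0.2684, 0.2401]
ee_rot: [[-0.119, 0.001, -0.993], [0.993, -0.004, -0.119], [-0.005, -1.0, -0.001]]
contact_force: [-2.9, -0.3, -3.2]
gripper_width: 0.0873
```

```bash
python3 - <<'E'
from h import *
hold()
for n in ['scene','top','wrist']:
    c=cam(n);p,d=vision.read_camera(n);cv2.imwrite(f'pics/{n}15.png',p[:,:,::-1]);np.savez(f'{n}15.npz',p=p,d=d,**{k:np.array(c[k]) for k in c})
E
```

```text
s 0.1696 l 0.5352 z 0.2401 yaw err deg -0.07 F [-2.9 -0.3 -3.2] [-0.005 -1.    -0.001]
```

View pics/scene15.png

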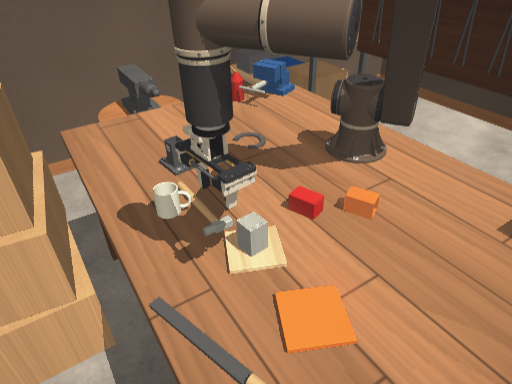

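View pics/wrist15.png

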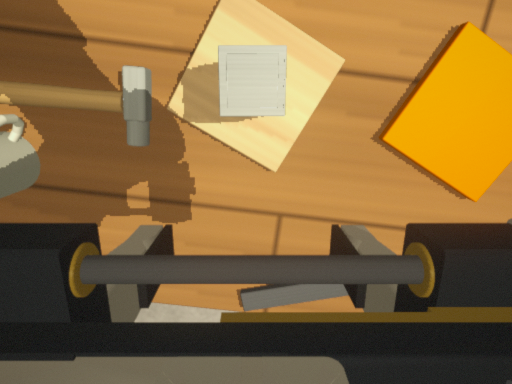

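View pics/top15.png

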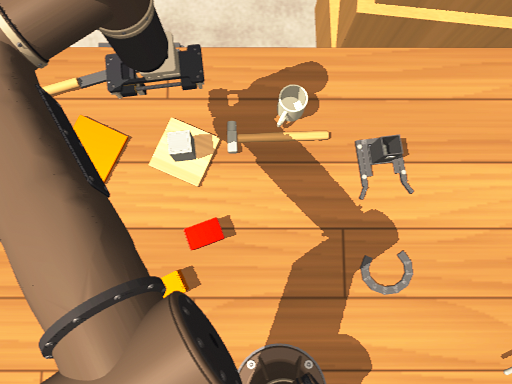

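```bash
python3 - <<'E'
from h import *
for n,bc,tb in [('top',(150,225,115,190),(345,420,120,205)),('wrist',(170,340,0,175),None)]:
    f=np.load(f'{n}15.npz');c={k:f[k] for k in ['fx','fy','cx','cy','R','t']};W=cloud(c,f['d']);z=W[...,2]
    def rect(box,lo,hi,zp):
        u0,u1,v0,v1=box;k=np.zeros(z.shape,bool);k[v0:v1,u0:u1]=((z>lo)&(z<hi))[v0:v1,u0:u1]
        v,u=np.nonzero(k);P=np.array([ray(c,a,b,zp) for a,b in zip(u,v)]);r=cv2.minAreaRect(P[:,:2].astype(np.float32));print(n,np.round(r[0],4),np.round(r[1],4),round(r[2],1),'z',np.median(z[k]).round(4))
    rect(bc,.095,.12,.105); rect(bc,.008,.03,.015)
    if tb: rect(tb,.09,.12,.105)
def cov():
    pass
E
python3 - <<'E'
import sys;sys.path.insert(0,'.')
from h import *
a=0.121
print('home',.589*np.cos(a)+.357*np.sin(a),.589*np.sin(a)-.357*np.cos(a))
E
```

```text
top [0.6362 0.2563] [0.0597 0.0591] 6.2 z 0.1046
top [0.6339 0.2578] [0.1507 0.15  ] 66.5 z 0.0141
top [ 0.6277 -0.2806] [0.0549 0.0555] 6.5 z 0.101
wrist [0.6363 0.2574] [0.0569 0.0578] 6.9 z 0.1053
wrist [0.6337 0.2587] [0.1491 0.1491] 66.4 z 0.0148
home 0.6277851529149115 -0.2832945495056356
```

```bash
python3 -c "
from rig import job
print(job.sign_off())"
```

```text
the job is handed in; nothing more can be done
None
```

The whole sequence went through and I handed the job in at about 28 s of the 72 s allowed; the sign-off gives no verdict.

- **Standing the tin:** I gripped the cover near its closed end, lifted and turned the nest upright. When the base first touched the bench it was still leaning about 7.7°. I lifted it slightly, corrected that and set it down again. After I let go, it stood with 0.15° tilt.
- **Hold-down:** I took the nest again from above, turned the lugs to match the rails and slid it in until the stop pushed back. The wrist view put the rear edge of the base plate 32 mm behind the lip fronts, which matches the home position.
- **Cover:** It came straight up and the tin stayed behind. I set the cover down under control until it touched the board, then opened the fingers and withdrew.

Last checks, from the camera images after letting go:

| Item | Result | Allowed |
|---|---|---|
| Cover from board centre | about 3 mm (top and wrist views agree) | 45 mm |
| Cover top height | 105 mm, standing square, mouth down | – |
| Tin from my estimate of home | about 3 mm (top view) | 12 mm |

The hammer, mug and horseshoe look unmoved in the last top picture; I compared them by eye and did not measure them again. The gripper was clear of everything at hand-in.

No check failed. Two readings disagreed:
- **Contact heights:** on the bench and on the board, these were 2 to 3 mm off what the cameras gave, so I set both pieces down by force.
- **Tilt after the correction:** the side-camera fit gave about 4° against 0.1° from the wrist camera. I went with the wrist camera because it used far more points.

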